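Flip a faceted cup onto the dividing fixture and index it three clicks

ROBOT

A 6-joint arm with a two-finger parallel gripper is mounted at the origin on a cart in front of the work surface, level with it; the furniture and walls round the work are solid. World frame = base frame: x ahead of the robot, y to its left, z up, the work surface at z = 0. Lengths are in m, angles in degrees, forces in N, time in s.
With the tool pointing down it reaches from about 0.4 to 0.825 m from the base axis. Payload 7 kg.
Tool frame: the origin (TCP) lies between the finger pads; the fingertips stand 19 mm ahead of it and the grasp point (between the pads) is the TCP (r.tip_extent is the distance from the TCP to the fingertips, in m); z points along the fingers, y is the direction in which the jaws open and shut (so a half turn about z gives the same grasp; the last joint's range is limited). The gripper opens to 88 mm and grips with 3 to 60 N. Pads are 19 mm wide; open, the fingers measure 130 mm over their backs; the gripper's body (78 mm by 193 mm) begins 47 mm behind the grasp point.
Start: joints at [81.71, 20.546, 0.682, 0, -70.136, -16.507], TCP at [0.283, 0.613, 0.246] pointing down, gripper open.
Joint ranges: [-176.03, 176.03], [-82.01, 121.73], [-58.28, 71.71], [-173.87, 95.51], [-174.79, -0.11], [-173.66, 173.66]. Speed limits (degrees/s): [136.94, 136.94, 172.46, 180, 180, 180].

INTERFACE

Orientations are given as [roll, pitch, yaw] about the fixed x, y, z axes, in that order (R = Rz(yaw) Ry(pitch) Rx(roll)).
In Python, from plant import r, capture, workorder, spotter gives the robot as it stands.
- The arm moves only by the tool step_arm, never from a script. Its argument "motion" is a list of rows, each a list of 5 numbers: the finger opening in m, from 0 to 0.0876, then the shift along the tool's x, y, z in m, then the turn about the tool's z in rad. In form: [[grip, dx, dy, dz, roll], ...]. A call has 1 to 5 rows; each row is the pose to reach, as a shift and turn from the pose commanded when the call began, along the tool's axes at that moment; what a row does not reach only later rows make up. A row lasts 1/8 s, in which the tool goes at most 62.5 mm and 10.7 degrees, less where a joint would pass 70% of its speed; a pose out of reach is approached as far as the arm can. A call with a gripper value outside its range is refused whole. The fingers move at their own pace and stop on an object; "newtons" is the grip in N (left out, the last holds). Time passes only in rows, so rows that repeat a pose let the fingers close. It gives the time, the measured TCP pose, the force and the opening at its end, in the units of the state.
- r.get_state(): the state, without advancing time (a new reading comes with each control period).
- capture(name): name is "side" or "top"; returns a dict with "image" (480x640x3 uint8, red, green, blue), "z_map" (480x640 float32, m along the optical axis (not along the pixel's ray), 0 where there is no reading), "fx", "fy", "cx", "cy" (pixels), "pose" (4x4, takes a point from camera to world coordinates). Camera axes: x right, y down, z forward; pixel columns grow to the right and rows downward; lengths in m; the calibration is good to about 2 mm. A picture is of the moment at which its call begins.
- workorder.close_job(): hands the job in, once; it reports no verdict.
Trained networks look in the newest picture that a camera, given by its name, has taken for a name from the list of things; names that differ only in an ending like _2 or _b are one class to them, and where a whole thing is asked for, a point or a joint stands for the part that bears it (a point fixed in the world has none). Each returns a list of dicts, best first, with "p" (0 to 1); they miss things now and then, are a little off and sometimes report something else, mostly with a low value. They report only what shows in the picture. A call takes as long as a camera call. They do not tell look-alikes from the thing itself.
- spotter.regions_of(camera, label): "mask" (480x640 bool, what is visible of it).
- spotter.tip_of(camera, label): "location" ([x, y, z] in m, in world coordinates, good to about 4 mm: a listed point, or the origin of a listed thing).
The state is a dict: "time_s": time; "joints": joint angles; "qd": joint speeds; "joint_torque": joint torques, N m; "tcp_pos": TCP position; "eef_rot": TCP orientation; "contact_force": force on the tool from outside, world axes, zero at the start; "moment": the same for the moment, N m; "gripper_width": finger opening in m.
Only numpy, scipy, OpenCV 4.12 (cv2) and the standard library are available. Lean on these libraries where they do the work, as an engineer would, in place of code of your own. Each camera call takes 0.05 s, during which the arm holds its last target.

TASK

Turn the eight-sided brass cup over and set it mouth-down on the round work table of the dividing fixture, over the raised boss in the table's middle, and let go of it there. Then take the fixture's black bar knob and turn it clockwise (seen from above) by exactly three clicks from its zero stop, never running on to the fourth, to bring the next facet round. Finish with the gripper still gripping the knob, holding it still at the third click; leave the other things on the bench alone.

Things in the scene. Friction and masses are not known exactly. Their poses are not given: they have to be found in the camera images.
- cup_center (a point): Centre (half-way up) of the loose brass cup: regular octagon, 52 mm across flats, 54 mm high, facets 21 mm wide, walls 3 mm, floor 4 mm, about 0.16 kg. z runs from its floor to its mouth (up at the start: it stands mouth-up on the worktop). x is square to one pair of facets; the others follow every 45 degrees. Laid on its side it rests on a facet, centre 26 mm up, and does not roll.
- cup_mouth (a point): Centre of the mouth (rim plane) of the same cup, 27 mm from cup_center along z; same axes.
- table_top (a point): Centre of the flat top of the fixture's work table, an 80 mm steel disc, 30 mm above the worktop. A round boss 34 mm wide and 9 mm high, tapered at its top, stands in its middle and enters the cup's mouth (46 mm across flats inside, 6 mm either way). Table geared 1:1 to the knob, turns with it; z is up. Cup seated: rim on the table, cup_center 57 mm above the worktop.
- fixture: Grey base of the dividing fixture, 246 x 94 x 16 mm, fixed to the worktop; origin on its underside. Its y axis runs along the base: the work table's axis lies at y = +58 mm, the knob's at y = -58 mm, and the block of the sprung detent ball (42 mm high) beyond the knob at y = -127 mm.
- knob_grip (a point): Centre of the index knob's black bar grip, on its upright axis, 74 mm above the worktop. The bar is 52 mm long along this point's x, 16 mm thick along y, 28 mm high (60 to 88 mm above the worktop). Below it a 16 mm stem with a 44 mm collar (44 to 50 mm) and a 92 mm index plate with 24 pins, at most 32 mm above the worktop. z is up; the point turns with the knob.
- board_end (a point): Near end, at the foot, of the fixed upright wooden board with a wooden rail on top that stands on the worktop behind the cup and the fixture. It is 640 mm long and about 162 mm high, 36 mm wide at the rail, and runs from here away from the robot and to its right (39 degrees to the right of straight ahead). Keep the gripper and wrist clear of it.
- knob (a joint): Knob angle in rad: 0 at the zero stop where it starts, growing clockwise seen from above. A sprung ball gives clicks every 15 degrees: 0.262, 0.524, 0.785 (the third), 1.047 and on to 1.83. Each click takes about 0.14 N m to pass; let go of, the knob stays in or is drawn into the nearest click.
There are look-alikes about, which are no part of the job. Of the things like the part that bears cup_center, leave any that is white; of the rest the larger one is meant.

How it is judged:
By the outcome, as a careful person would: the job done as asked, in the order asked, and still so for the second after the job is handed in, while the arm keeps its last pose, push and grip.
It also fails if it takes over 72 s, if anything falls off the work surface, if the arm or the gripper's body presses on something with over 40 N, if the wrist force passes 120 N, or if a joint passes its speed limit or range.

## Working session

There is one attempt and no reset: what is moved stays moved. The work goes in short steps, Python scripts to look and compute and a tool call to move; the robot and the scene stay as the last step left them, time stands still between calls to the robot, and variables do not carry over. Pictures are saved under pics/ and viewed, and the job is handed in when it is done.

Besides the shell and the picture viewer there is one more tool, called after "Request:" as a command line: name --pt "numbers of a row" for each row, then --argument value for the rest. step_arm: Moves the arm, as the interface text tells. Its arguments: {"type":"object","properties":{"motion":{"type":"array","items":{"type":"array","items":{"type":"number"}}},"newtons":{"type":"number"}},"required":["motion"]}

```bash
ls; mkdir -p pics
python3 - <<'E'
from plant import r, capture, workorder, spotter
import cv2,numpy as np
for c in ("side","top"):
    d=capture(c)
    cv2.imwrite(f"pics/{c}0.png",d["image"][:,:,::-1])
    print(c,d["fx"],d["cx"],d["cy"],np.round(d["pose"],3).tolist())
    for l in ("cup_center","cup_mouth","table_top","fixture","knob_grip","board_end"):
        print(l,[(round(q["p"],2),np.round(q["location"],3).tolist()) for q in spotter.tip_of(c,l)])
print(r.get_state(), r.tip_extent)
E
```

```text
pics
side 568.895385083916 317.62840341384805 238.55914782573666 [[0.963, -0.154, 0.219, 0.149], [-0.267, -0.479, 0.836, -1.057], [-0.024, -0.864, -0.503, 0.616], [0.0, 0.0, 0.0, 1.0]]
cup_center [(0.8, [0.243, -0.254, 0.023]), (0.73, [0.326, -0.292, 0.018]), (0.65, [0.47, -0.289, 0.03])]
cup_mouth [(0.94, [0.245, -0.258, 0.055]), (0.93, [0.469, -0.289, 0.054]), (0.9, [0.33, -0.292, 0.038]), (0.26, [0.472, -0.084, 0.08])]
table_top [(0.72, [0.55, -0.0, 0.031])]
fixture [(0.81, [0.509, -0.041, 0.004])]
knob_grip [(0.79, [0.473, -0.084, 0.081])]
board_end [(0.71, [0.546, -0.178, 0.003])]
top 488.60057659481106 323.8165528975161 243.16129964952094 [[-0.001, -0.996, 0.092, 0.33], [-1.0, 0.003, 0.023, -0.18], [-0.023, -0.092, -0.995, 0.918], [0.0, 0.0, 0.0, 1.0]]
cup_center [(0.96, [0.243, -0.255, 0.032]), (0.9, [0.467, -0.29, 0.028]), (0.87, [0.327, -0.284, 0.016])]
cup_mouth [(0.97, [0.467, -0.285, 0.054]), (0.91, [0.327, -0.293, 0.039]), (0.62, [0.247, -0.256, 0.052])]
table_top [(0.61, [0.555, 0.002, 0.028])]
fixture [(0.56, [0.512, -0.041, -0.0])]
knob_grip [(0.87, [0.475, -0.084, 0.074])]
board_end [(0.74, [0.547, -0.177, 0.002])]
{'time_s': 0.7, 'joints': array([ 8.17105747e+01,  2.05418971e+01,  6.82809477e-01, -1.14297346e-03,
       -7.01352787e+01, -1.65073477e+01]), 'qd': array([ 0.02636282, -0.04202843, -0.01121463,  0.0108589 ,  0.05682709,
       -0.03276771]), 'joint_torque': array([-1.63774475e-03, -5.82165384e+01,  2.93252492e+01,  7.00139567e+00,
        1.25976521e-02, -7.13476510e-06]), 'tcp_pos': array([0.28309298, 0.61274812, 0.24561453]), 'eef_rot': array([-1.79994904e+02,  2.63145400e-03, -2.47971613e+01]), 'contact_force': array([-0.65766759,  0.00708685, -0.63850303]), 'moment': array([-0.06402271, -0.0218624 , -0.01330066]), 'gripper_width': 0.08778899483464646} 0.019
```

View pics/side0.png

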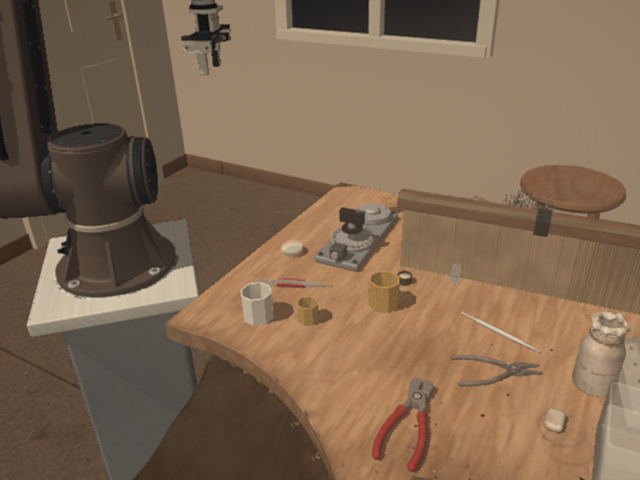

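View pics/top0.png

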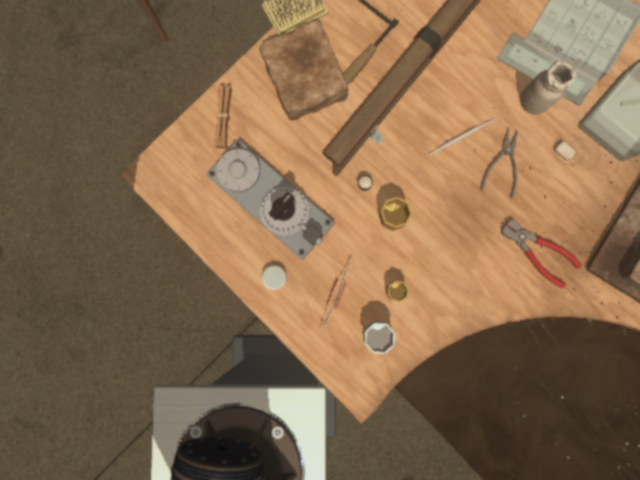

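The top picture shows the larger brass cup at about (395,213), the small brass cup at (397,290) and the white one at (380,337). The knob is at (282,207), the table at (238,170) and the board's near end at (333,162). The tool can't tilt, so the cup has to pivot in the grip against a fixed edge. I'll measure the geometry next.

```bash
cat > h.py <<'E'
from plant import r, capture, workorder, spotter
import cv2,numpy as np
def cloud(c):
    d=capture(c); z=d["z_map"]; v,u=np.mgrid[:480,:640]
    P=np.stack([(u-d["cx"])/d["fx"]*z,(v-d["cy"])/d["fy"]*z,z],-1)
    W=P@d["pose"][:3,:3].T+d["pose"][:3,3]; W[z==0]=np.nan
    return d,W
def st():
    s=r.get_state(); print("t",round(s["time_s"],2),"p",np.round(s["tcp_pos"],4),"rpy",np.round(s["eef_rot"],1),"F",np.round(s["contact_force"],1),"M",np.round(s["moment"],2),"w",round(s["gripper_width"],4))
def crop(d,name,u0,v0,u1,v1,k):
    cv2.imwrite("pics/"+name,cv2.resize(d["image"][v0:v1,u0:u1,::-1],None,fx=k,fy=k,interpolation=cv2.INTER_CUBIC))
E
python3 - <<'E'
from h import *
d,W=cloud("top")
crop(d,"t1.png",200,80,460,300,3)
np.save("W.npy",W)
o=np.array([.552,.0]);k=np.array([.473,-.084])
# rim points of cup
for c,(Z0,Z1) in {"cup":(.046,.062)}.items():
    pass
m=(np.linalg.norm(W[...,:2]-[.467,-.287],axis=-1)<.045)
z=W[...,2]
for lo,hi in ((.046,.065),(.02,.046),(-.01,.015)):
    q=W[m&(z>lo)&(z<hi)]; print(lo,hi,len(q),q.mean(0).round(4),q.min(0).round(4),q.max(0).round(4))
# rail
m=(z>.14)&(z<.19)&(W[...,0]>.4)&(W[...,1]<-.1)
q=W[m]; print("rail",len(q),q[:,2].mean(),np.median(q[:,2]))
rect=cv2.minAreaRect((q[:,:2]*1000).astype(np.float32)); print(rect, cv2.boxPoints(rect))
# knob bar
m=(z>.08)&(z<.1)&(np.linalg.norm(W[...,:2]-k,axis=-1)<.05); q=W[m]
rect=cv2.minAreaRect((q[:,:2]*1000).astype(np.float32)); print("bar",len(q),q[:,2].mean(),rect)
# block
ax=(o-k)/np.linalg.norm(o-k); f=(o+k)/2
Y=(W[...,:2]-f)@ax; X=(W[...,:2]-f)@np.array([ax[1],-ax[0]])
m=(Y<-.105)&(Y>-.16)&(abs(X)<.045)
for lo,hi in ((.036,.05),(.012,.02)):
    mm=m&(z>lo)&(z<hi); print(lo,mm.sum(),z[mm].mean(),np.percentile(X[mm],[1,50,99]),np.percentile(Y[mm],[1,50,99]))
E
```

```text
0.046 0.065 192 [ 0.4651 -0.288   0.0526] [ 0.438  -0.3154  0.0461] [ 0.4926 -0.2605  0.0577]
0.02 0.046 155 [ 0.4659 -0.2892  0.0334] [ 0.4377 -0.3128  0.0201] [ 0.4902 -0.2605  0.046 ]
-0.01 0.015 1391 [ 0.4651 -0.285   0.0011] [ 0.4223 -0.3311 -0.0062] [ 0.5118 -0.2422  0.0148]
rail 4813 0.1590286991368001 0.16040526049723713
((676.2220458984375, -284.008544921875), (41.29352951049805, 359.44476318359375), 51.1788330078125) [[ 523.2559  -187.4281 ]
 [ 803.3016  -412.76105]
 [ 829.1882  -380.589  ]
 [ 549.1425  -155.25604]]
bar 286 0.0869631103900746 ((473.0627136230469, -85.17626190185547), (16.29043960571289, 51.89904022216797), 48.755271911621094)
0.036 225 0.040766657251316174 [-0.01092573  0.00277248  0.01667683] [-0.14471537 -0.12785019 -0.11482195]
0.012 665 0.01564631913005487 [-0.04327887 -0.01272629  0.04441246] [-0.14242019 -0.12201772 -0.10541244]
```

View pics/t1.png

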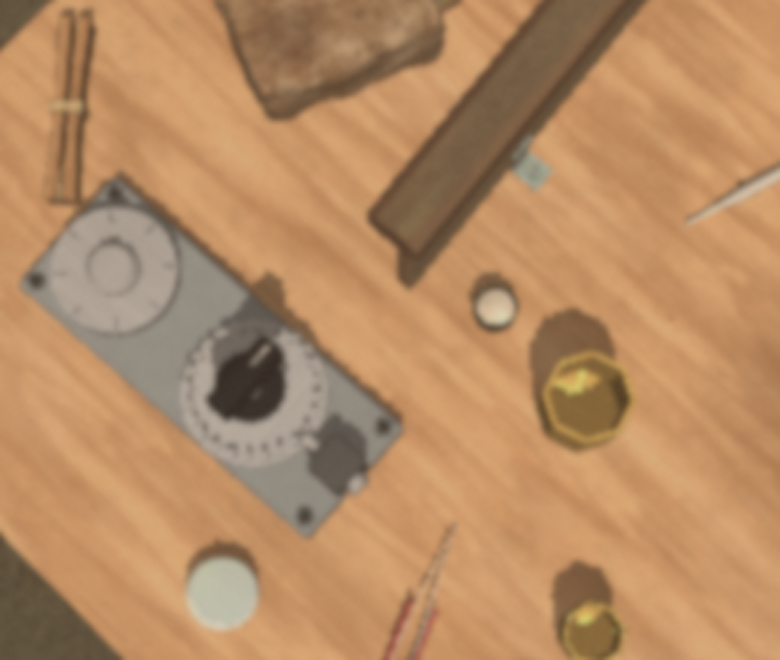

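Run:
```python
from h import *
d,W=cloud("side")
crop(d,"s1.png",290,170,490,320,4)
z=W[...,2]
o=np.array([.552,.0]);k=np.array([.473,-.084]);ax=(o-k)/np.linalg.norm(o-k); f=(o+k)/2
Y=(W[...,:2]-f)@ax; X=(W[...,:2]-f)@np.array([ax[1],-ax[0]])
m=(Y<-.105)&(Y>-.17)&(abs(X)<.03)&(z>.02)
for zz in np.arange(.018,.05,.004):
    mm=m&(abs(z-zz)<.002); 
    if mm.sum(): print(zz.round(3),mm.sum(),np.percentile(X[mm],[2,98]).round(4),np.percentile(Y[mm],[2,98]).round(4))
# rail profile from side
n=np.array([.627,.779]);t=np.array([.779,-.627]);c=np.array([.6762,-.2840])
S=(W[...,:2]-c)@t;N=(W[...,:2]-c)@n
for s0 in (-.12,-.05,0.05):
  for zz in np.arange(.01,.17,.015):
    mm=(abs(S-s0)<.01)&(abs(z-zz)<.004)&(abs(N)<.05)
    if mm.sum(): print(s0,zz.round(3),mm.sum(),np.percentile(N[mm],[5,50,95]).round(4))
mm=(abs(N)<.012)&(abs(S)<.15)&(z>.1); print("top z",np.median(z[mm]))
W=np.load("W.npy");z=W[...,2];S=(W[...,:2]-c)@t;N=(W[...,:2]-c)@n
mm=(abs(N)<.012)&(abs(S)<.15)&(z>.1); print("top z",np.median(z[mm]))
```

```text
0.022 27 [-0.0171  0.0199] [-0.1467 -0.1166]
0.026 28 [-0.0067  0.0198] [-0.1494 -0.1191]
0.03 29 [-0.0065  0.0204] [-0.1477 -0.1172]
0.034 44 [-0.0068  0.0197] [-0.1491 -0.1155]
0.038 84 [-0.0075  0.0197] [-0.1409 -0.1141]
0.042 39 [-0.0054  0.0181] [-0.1399 -0.1167]
-0.12 0.01 38 [-0.0069 -0.004  -0.0023]
-0.12 0.025 38 [-0.0059 -0.0033 -0.0018]
-0.12 0.04 40 [-0.0064 -0.0035 -0.0005]
-0.12 0.055 32 [-0.0056 -0.0038 -0.0007]
-0.12 0.07 36 [-0.0064 -0.004  -0.0012]
-0.12 0.085 40 [-0.008  -0.0038 -0.0004]
-0.12 0.1 42 [-0.0059 -0.0039 -0.0013]
-0.12 0.115 38 [-0.0059 -0.0043 -0.0015]
-0.12 0.13 14 [-0.0166 -0.0145 -0.0106]
-0.12 0.145 42 [-0.0187 -0.0164 -0.0134]
-0.12 0.16 85 [-0.0133 -0.0052  0.0089]
-0.05 0.01 35 [-0.0091 -0.0046 -0.0014]
-0.05 0.025 43 [-0.009  -0.0056 -0.0014]
-0.05 0.04 41 [-0.0075 -0.0044 -0.0022]
-0.05 0.055 40 [-0.0067 -0.0045 -0.0007]
-0.05 0.07 38 [-0.0064 -0.0041 -0.0016]
-0.05 0.085 44 [-0.0075 -0.0045 -0.0015]
-0.05 0.1 42 [-0.0068 -0.0044 -0.0028]
-0.05 0.115 47 [-0.0065 -0.0041 -0.0018]
-0.05 0.13 12 [-0.0167 -0.0142 -0.0109]
-0.05 0.145 45 [-0.0188 -0.0158 -0.0135]
-0.05 0.16 95 [-0.0143 -0.0057  0.0089]
0.05 0.01 40 [-0.0066 -0.0043 -0.0019]
0.05 0.025 41 [-0.007  -0.0046 -0.0023]
0.05 0.04 46 [-0.0078 -0.0044 -0.0013]
0.05 0.055 40 [-0.0082 -0.0048 -0.0024]
0.05 0.07 44 [-0.0074 -0.0045 -0.0017]
0.05 0.085 50 [-0.0074 -0.0046 -0.0022]
0.05 0.1 48 [-0.0071 -0.0048 -0.0022]
0.05 0.115 47 [-0.0074 -0.005  -0.0016]
0.05 0.13 14 [-0.0171 -0.0154 -0.0066]
0.05 0.145 53 [-0.0189 -0.017  -0.0143]
0.05 0.16 106 [-0.0136 -0.0055  0.0096]
top z 0.12043701931129419
top z 0.1614659983613731
```

View pics/s1.png

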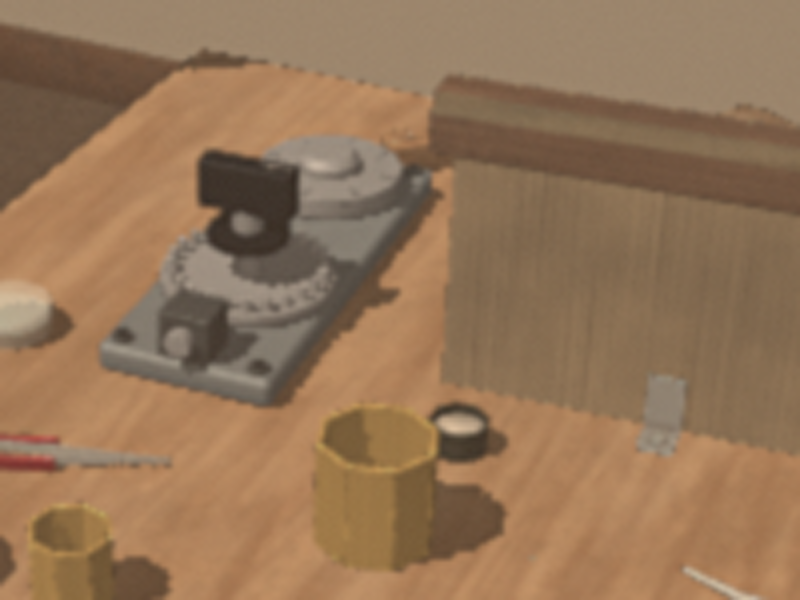

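```bash
cat >> h.py <<'E'
def cupfit(W,img,c0,zp,cam=None,tol=.045):
    # brass mask by colour, rim band near zp
    hsv=cv2.cvtColor(img,cv2.COLOR_RGB2HSV)
    m=(np.linalg.norm(W[...,:2]-c0,axis=-1)<tol)&(abs(W[...,2]-zp)<.006)
    q=W[m][:,:2]
    return q
E
python3 - <<'E'
from h import *
d,W=cloud("top")
q=cupfit(W,d["image"],[.467,-.288],.054)
h=cv2.convexHull((q*1000).astype(np.float32))[:,0]
th=np.arange(0,180,3)
w=[np.ptp(h@[np.cos(a),np.sin(a)]) for a in np.deg2rad(th)]
mid=[(lambda p:(p.max()+p.min())/2)(h@np.array([np.cos(a),np.sin(a)])) for a in np.deg2rad([0,90])]
print(len(q),mid,min(w),max(w))
wf=np.array(w).reshape(4,15).mean(0); print(wf.round(1)); 
c=np.fft.fft(np.array(w)); 
print("phase: min width at", th[:15][wf.argmin()])
# fit octagon centre+angle to rim points: distance to ring between apothem 23 and 26
from scipy.optimize import minimize
def cost(p):
    e=q*1000-p[:2]; a=np.deg2rad(p[2]+45*np.arange(8)); s=(e@np.stack([np.cos(a),np.sin(a)])).max(1)
    return np.mean(np.minimum(abs(s-24.5),6)**2)
best=min((minimize(cost,[466+dx,-288,a0],method="Nelder-Mead") for a0 in range(0,45,6) for dx in(0,)),key=lambda o:o.fun); print(best.x,best.fun)
crop(d,"t2.png",360,180,430,250,8)
E
```

```text
181 [np.float64(465.3152618408203), np.float64(-288.1568603515625)] 51.69957588807479 55.20808971600553
[54.3 54.1 53.9 53.4 53.  52.5 52.2 52.6 53.2 53.7 54.1 54.3 54.4 54.5
 54.4]
phase: min width at 18
[ 464.98376082 -287.65504691   17.81302443] 0.9420704407418584
```

View pics/t2.png

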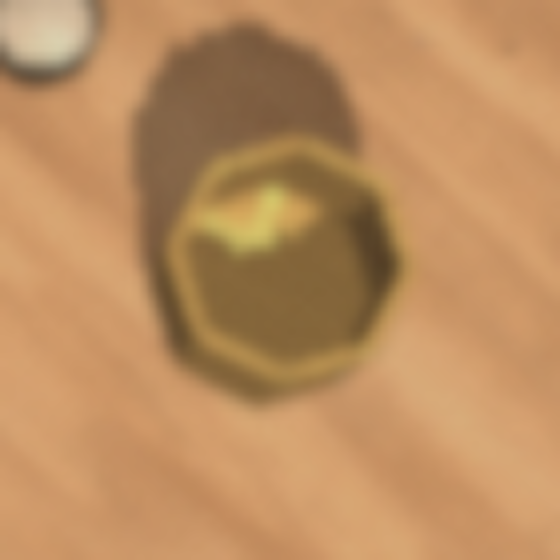

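```bash
cat >> h.py <<'E'
def to(*targets):
    s=r.get_state(); p=s["tcp_pos"]; y=np.deg2rad(s["eef_rot"][2])
    for (X,Y,Z,yaw) in targets:
        d=np.array([X,Y])-p[:2]
        turn=-((yaw-np.rad2deg(y)+180)%360-180)
        print("dx %.4f dy %.4f dz %.4f turn %.4f"%(d@[np.cos(y),np.sin(y)],d@[np.sin(y),-np.cos(y)],p[2]-Z,np.deg2rad(turn)))
E
python3 -c "
from h import *
st();to((.46,.12,.24,-65),(.465,-.288,.2,-117.2))"
```

```text
t 0.85 p [0.2831 0.6128 0.2456] rpy [-180.     0.   -24.8] F [ 0.3 -0.1  0. ] M [-0.04 -0.01 -0.  ] w 0.0877
dx 0.3672 dy 0.3731 dz 0.0056 turn 0.7017
dx 0.5429 dy 0.7414 dz 0.0456 turn 1.6127
```

Request:
step_arm --pt "0.0876 0.037 0.039 0 0.15" --pt "0.0876 0.075 0.078 0 0.3" --pt "0.0876 0.118 0.122 0 0.45" --pt "0.0876 0.16 0.165 0 0.6" --pt "0.0876 0.2 0.207 0 0.75"

```text
time_s: 1.48
tcp_pos: [0.3782, 0.3391, 0.2459]
eef_rot: [-180.0, 0.0, -68.0]
contact_force: [1.4, 0.7, 0.3]
gripper_width: 0.0879
```

```bash
python3 -c "
from h import *
st();to((.465,.08,.24,-90),(.465,-.288,.2,-117.2))"
```

```text
t 1.48 p [0.3782 0.3391 0.2459] rpy [-180.    0.  -68.] F [1.4 0.7 0.3] M [ 0.13 -0.16 -0.02] w 0.0879
dx 0.2727 dy 0.0164 dz 0.0059 turn 0.3833
dx 0.6140 dy 0.1541 dz 0.0459 turn 0.8581
```

Request:
step_arm --pt "0.0876 0.06 0.004 0 0.1" --pt "0.0876 0.12 0.008 0 0.2" --pt "0.0876 0.18 0.012 0 0.3" --pt "0.0876 0.24 0.016 0 0.4" --pt "0.0876 0.3 0.025 0 0.5"

```text
time_s: 2.1
tcp_pos: [0.4687, 0.052, 0.2461]
eef_rot: [-179.9, 0.0, -96.6]
contact_force: [0.7, -0.3, -0.4]
gripper_width: 0.0876
```

```bash
python3 -c "
from h import *
st();to((.465,-.288,.12,-117.2))"
```

```text
t 2.1 p [0.4687 0.052  0.2461] rpy [-179.9    0.   -96.6] F [ 0.7 -0.3 -0.4] M [ 0.09 -0.18  0.  ] w 0.0876
dx 0.3382 dy -0.0353 dz 0.1261 turn 0.3599
```

Request:
step_arm --pt "0.0876 0.06 -0.006 0 0.07" --pt "0.0876 0.12 -0.012 0 0.15" --pt "0.0876 0.18 -0.019 0 0.22" --pt "0.0876 0.24 -0.025 0 0.3" --pt "0.0876 0.3 -0.031 0.02 0.36"

```text
time_s: 2.72
tcp_pos: [0.4663, -0.2492, 0.2275]
eef_rot: [-179.8, 0.1, -117.2]
contact_force: [0.9, 1.1, -0.0]
gripper_width: 0.0873
```

```bash
python3 -c "
from h import *
st();to((.465,-.288,.12,-117.2),(.465,-.288,.025,-117.2))"
```

```text
t 2.73 p [ 0.4663 -0.2492  0.2275] rpy [-1.798e+02  1.000e-01 -1.172e+02] F [ 0.9  1.1 -0. ] M [ 0.14 -0.35  0.03] w 0.0873
dx 0.0352 dy -0.0165 dz 0.1075 turn 0.0009
dx 0.0352 dy -0.0165 dz 0.2025 turn 0.0009
```

Request:
step_arm --pt "0.0876 0.035 -0.016 0.03 0" --pt "0.0876 0.035 -0.016 0.08 0" --pt "0.0876 0.035 -0.016 0.12 0" --pt "0.0876 0.035 -0.016 0.12 0"

```text
time_s: 3.22
tcp_pos: [0.4617, -0.2849, 0.1034]
eef_rot: [179.7, -0.1, -117.1]
contact_force: [0.3, 0.5, 1.0]
gripper_width: 0.0874
```

```bash
python3 -c "
from h import *
st();to((.4655,-.288,.025,-117.2))"
```

```text
t 3.23 p [ 0.4617 -0.2849  0.1034] rpy [ 1.797e+02 -1.000e-01 -1.171e+02] F [0.3 0.5 1. ] M [ 0.08 -0.1   0.02] w 0.0874
dx 0.0010 dy -0.0048 dz 0.0784 turn 0.0020
```

Request:
step_arm --pt "0.0876 0.001 -0.005 0.03 0" --pt "0.0876 0.001 -0.005 0.06 0" --pt "0.0876 0.001 -0.005 0.076 0" --pt "0.0876 0.001 -0.005 0.076 0"

```text
time_s: 3.72
tcp_pos: [0.4681, -0.2884, 0.0303]
eef_rot: [180.0, -0.0, -117.0]
contact_force: [-1.3, -0.3, 0.4]
gripper_width: 0.0878
```

Run:
```python
from h import *
st();to((.4655,-.288,.025,-117.2))
d=capture("side"); crop(d,"s3.png",300,190,470,340,4)
```

```text
t 3.73 p [ 0.4681 -0.2884  0.0303] rpy [ 180.   -0. -117.] F [-1.3 -0.3  0.4] M [ 0.08 -0.16 -0.03] w 0.0878
dx 0.0008 dy 0.0025 dz 0.0053 turn 0.0033
```

View pics/s3.png

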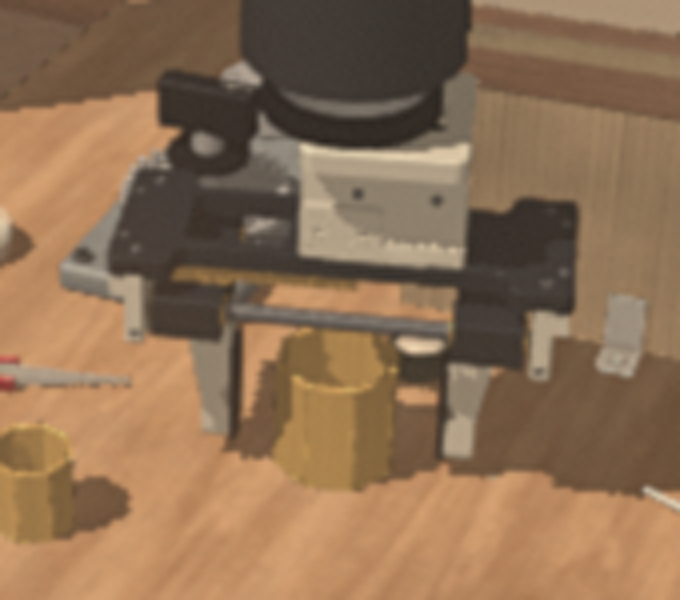

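The cup sits between the two fingers at crop pixel (335,410), with clearance on both sides. I'll lower 5 mm and grip.

Request:
step_arm --pt "0.0876 0.001 0.002 0.005 0" --pt "0.06 0.001 0.002 0.005 0" --pt "0.045 0.001 0.002 0.005 0" --pt "0.045 0.001 0.002 0.005 0" --pt "0.045 0.001 0.002 0.005 0" --newtons 8

```text
time_s: 4.4
tcp_pos: [0.4658, -0.2885, 0.025]
eef_rot: [-180.0, 0.0, -117.0]
contact_force: [0.1, -0.3, 1.1]
gripper_width: 0.053
```

Run:
```python
from h import *
st()
```

```text
t 4.4 p [ 0.4658 -0.2885  0.025 ] rpy [-180.    0. -117.] F [ 0.1 -0.3  1.1] M [ 0.03 -0.23 -0.01] w 0.053
```

```bash
cat >> h.py <<'E'
n=np.array([.627,.779]);t=np.array([.779,-.627]);c=np.array([.6762,-.2840])
def P(d,q,S=-.07,yaw=-128.8):
    x=c+t*S-n*(.0175+d/1000); return (x[0],x[1],.162+q/1000,yaw)
def dq():
    p=r.get_state()["tcp_pos"]; print("d,q (mm)",round(-((p[:2]-c)@n)*1000-17.5,1),round((p[2]-.162)*1000,1),"S",round(((p[:2]-c)@t),4))
E
python3 -c "
from h import *
to((.4655,-.288,.25,-117.2),P(70,90))"
```

```text
dx -0.0003 dy 0.0005 dz -0.2250 turn 0.0028
dx -0.0283 dy -0.0990 dz -0.2270 turn 0.2052
```

Request:
step_arm --pt "0.045 0 0 -0.01 0" --pt "0.045 0 0 -0.05 0" --pt "0.045 0 0 -0.11 0" --pt "0.045 0 0 -0.17 0" --pt "0.045 0 0 -0.22 0"

```text
time_s: 5.03
tcp_pos: [0.4653, -0.2884, 0.2481]
eef_rot: [-179.9, 0.0, -117.0]
contact_force: [1.3, 0.6, -2.3]
gripper_width: 0.0519
```

```bash
python3 -c "
from h import *
st();dq();to(P(60,80),P(18,60))"
```

```text
t 5.03 p [ 0.4653 -0.2884  0.2481] rpy [-179.9    0.  -117. ] F [ 1.3  0.6 -2.3] M [ 0.04 -0.29 -0.03] w 0.0519
d,q (mm) 118.1 86.1 S -0.1615
dx -0.0382 dy -0.1015 dz 0.0061 turn 0.2052
dx -0.0793 dy -0.1101 dz 0.0261 turn 0.2052
```

Request:
step_arm --pt "0.045 -0.015 -0.035 0 0.07" --pt "0.045 -0.03 -0.07 0 0.14" --pt "0.045 -0.045 -0.1 0 0.205" --pt "0.045 -0.058 -0.106 0 0.205" --pt "0.045 -0.058 -0.106 0 0.205"

```text
time_s: 5.65
tcp_pos: [0.5863, -0.2841, 0.2445]
eef_rot: [179.9, -0.0, -128.7]
contact_force: [-0.5, 0.2, -2.2]
gripper_width: 0.0521
```

Run:
```python
from h import *
st();dq();to(P(18,50),P(18,27))
d=capture("side"); crop(d,"s4.png",300,100,500,250,4)
```

```text
t 5.65 p [ 0.5863 -0.2841  0.2445] rpy [ 179.9   -0.  -128.7] F [-0.5  0.2 -2.2] M [ 0.11  0.   -0.02] w 0.0521
d,q (mm) 38.9 82.5 S -0.0699
dx -0.0209 dy 0.0000 dz 0.0325 turn 0.0017
dx -0.0209 dy 0.0000 dz 0.0555 turn 0.0017
```

View pics/s4.png

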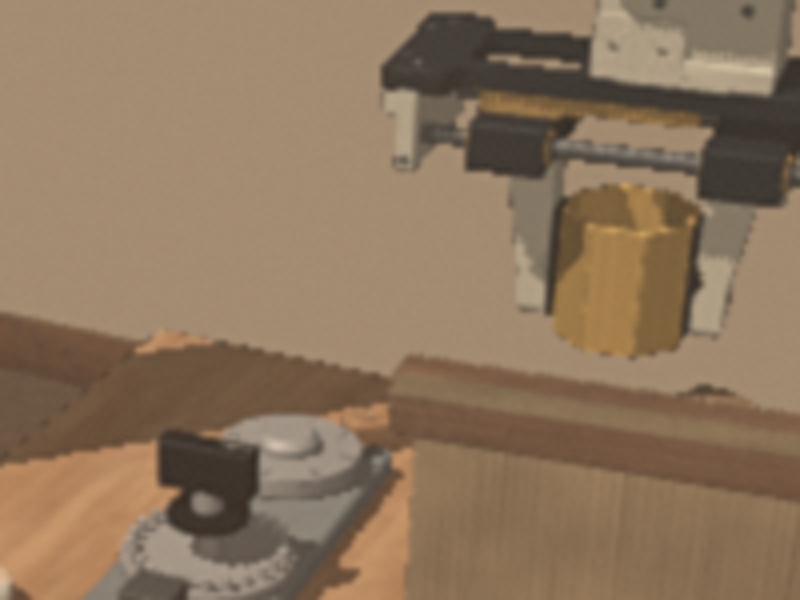

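The cup hangs upright in the grip at crop pixel (625,270), above and in front of the rail. I'll bring its floor edge over the rail.

Request:
step_arm --pt "0.045 -0.01 0 0.015 0" --pt "0.045 -0.021 0 0.035 0" --pt "0.045 -0.021 0 0.05 0" --pt "0.045 -0.021 0 0.05 0" --newtons 6

```text
time_s: 6.2
tcp_pos: [0.5983, -0.2684, 0.1932]
eef_rot: [179.8, -0.1, -128.8]
contact_force: [-0.9, -0.0, -1.6]
gripper_width: 0.0519
```

Run:
```python
from h import *
st();dq();to(P(18,25),P(22,21.5),P(25.5,17),P(28.5,11),P(30.4,5))
```

```text
t 6.2 p [ 0.5983 -0.2684  0.1932] rpy [ 1.798e+02 -1.000e-01 -1.288e+02] F [-0.9 -0.  -1.6] M [ 0.05 -0.11 -0.01] w 0.0519
d,q (mm) 19.2 31.2 S -0.0705
dx -0.0012 dy -0.0005 dz 0.0062 turn 0.0002
dx 0.0028 dy -0.0005 dz 0.0097 turn 0.0002
dx 0.0063 dy -0.0005 dz 0.0142 turn 0.0002
dx 0.0093 dy -0.0005 dz 0.0202 turn 0.0002
dx 0.0112 dy -0.0005 dz 0.0262 turn 0.0002
```

Request:
step_arm --pt "0.045 -0.001 0 0.006 0" --pt "0.045 0.002 0 0.0095 0" --pt "0.045 0.005 0 0.013 0" --pt "0.045 0.006 0 0.015 0"

```text
time_s: 6.7
tcp_pos: [0.5955, -0.2736, 0.1798]
eef_rot: [-180.0, 0.0, -128.8]
contact_force: [-0.1, 0.1, -1.5]
gripper_width: 0.052
```

Run:
```python
from h import *
st();dq();to(P(28.5,11),P(30.4,5),P(30.4,-2),P(29.6,-8))
d=capture("side"); crop(d,"s5.png",380,100,530,212,5)
```

```text
t 6.7 p [ 0.5955 -0.2736  0.1798] rpy [-180.     0.  -128.8] F [-0.1  0.1 -1.5] M [ 0.05 -0.03  0.03] w 0.052
d,q (mm) 25.0 17.8 S -0.0694
dx 0.0035 dy 0.0006 dz 0.0068 turn -0.0002
dx 0.0054 dy 0.0006 dz 0.0128 turn -0.0002
dx 0.0054 dy 0.0006 dz 0.0198 turn -0.0002
dx 0.0046 dy 0.0006 dz 0.0258 turn -0.0002
```

View pics/s5.png

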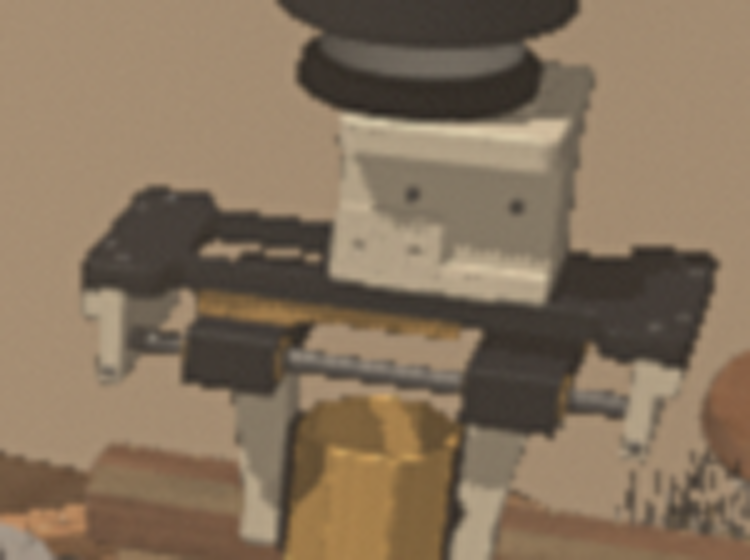

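Run:
```python
from h import *
d=capture("side"); crop(d,"s6.png",400,150,510,240,7)
```

```text
(no output)
```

View pics/s6.png

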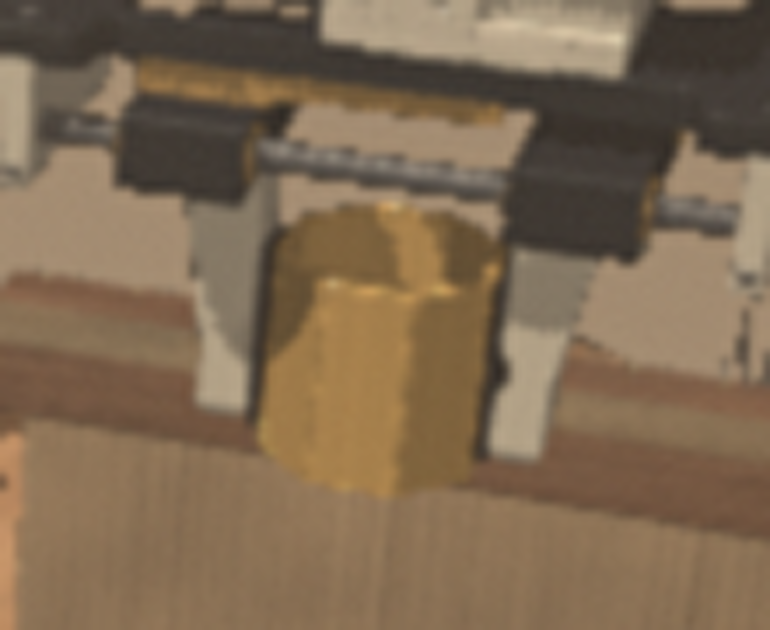

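The cup is still upright and hanging just in front of the rail edge, so it missed the rail. I'll go back up, move closer and lower until there's contact.

Request:
step_arm --pt "0.045 0 0 -0.015 0" --pt "0.045 -0.004 0 -0.017 0" --pt "0.045 -0.01 0 -0.015 0" --pt "0.045 -0.01 0 -0.011 0" --pt "0.045 -0.01 0 -0.008 0"

```text
time_s: 7.42
tcp_pos: [0.6018, -0.2652, 0.1871]
eef_rot: [179.9, -0.0, -128.8]
contact_force: [-0.9, -0.7, 2.2]
gripper_width: 0.0518
```

Run:
```python
from h import *
st();dq()
```

```text
t 7.42 p [ 0.6018 -0.2652  0.1871] rpy [ 179.9   -0.  -128.8] F [-0.9 -0.7  2.2] M [-0.06  0.23 -0.03] w 0.0518
d,q (mm) 14.5 25.1 S -0.0697
```

Request:
step_arm --pt "0.045 0.001 0 0.003 0" --pt "0.045 0.003 0 0.006 0" --pt "0.045 0.005 0 0.009 0" --pt "0.045 0.005 0 0.009 0"

```text
time_s: 7.92
tcp_pos: [0.5986, -0.2696, 0.1785]
eef_rot: [180.0, -0.0, -128.8]
contact_force: [-1.4, -1.0, -0.2]
gripper_width: 0.0514
```

Run:
```python
from h import *
st();dq()
d=capture("side"); crop(d,"s7.png",400,150,510,240,7)
```

```text
t 7.92 p [ 0.5986 -0.2696  0.1785] rpy [ 180.    -0.  -128.8] F [-1.4 -1.  -0.2] M [-0.17  0.52 -0.02] w 0.0514
d,q (mm) 20.0 16.5 S -0.0695
```

View pics/s7.png

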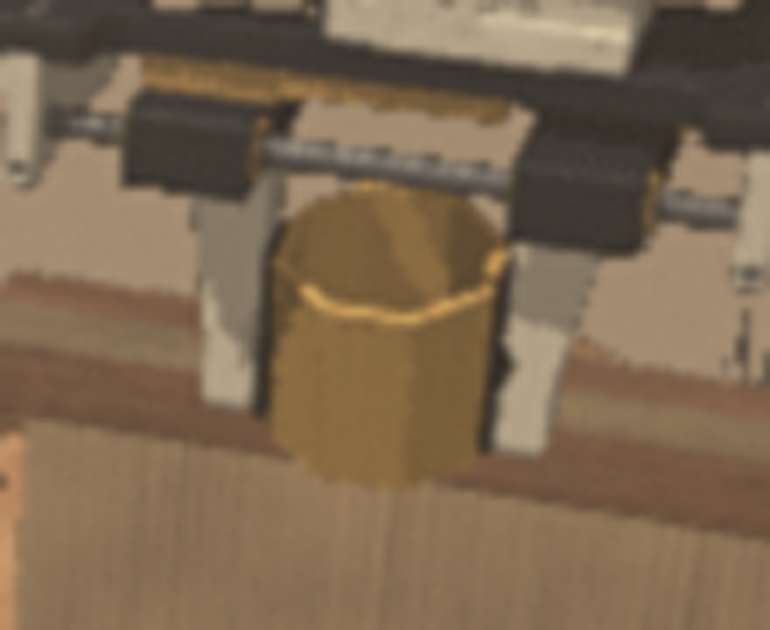

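It is tilting: the mouth now leans towards the camera, by roughly 25 degrees. I'll continue along the arc.

Request:
step_arm --pt "0.045 0.003 0 0.003 0" --pt "0.045 0.005 0 0.006 0" --pt "0.045 0.007 0 0.01 0" --pt "0.045 0.008 0 0.014 0" --pt "0.045 0.008 0 0.016 0"

```text
time_s: 8.6
tcp_pos: [0.5938, -0.2761, 0.1627]
eef_rot: [-180.0, -0.0, -128.8]
contact_force: [0.4, -3.7, 1.8]
gripper_width: 0.0517
```

Run:
```python
from h import *
st();dq()
d=capture("side"); crop(d,"s8.png",400,150,510,240,7)
```

```text
t 8.6 p [ 0.5938 -0.2761  0.1627] rpy [-180.    -0.  -128.8] F [ 0.4 -3.7  1.8] M [-0.91 -0.19 -0.06] w 0.0517
d,q (mm) 28.0 0.7 S -0.0691
```

View pics/s8.png

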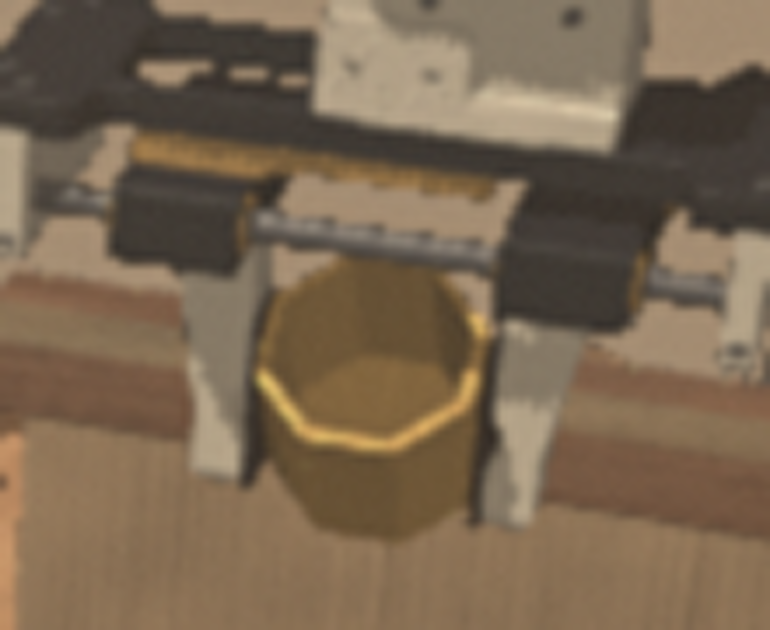

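Now about 50 degrees. I'll keep going.

Request:
step_arm --pt "0.045 0 0 0.003 0" --pt "0.045 -0.0005 0 0.006 0" --pt "0.045 -0.001 0 0.01 0" --pt "0.045 -0.002 0 0.013 0" --pt "0.045 -0.003 0 0.015 0"

```text
time_s: 9.28
tcp_pos: [0.5956, -0.2737, 0.1475]
eef_rot: [180.0, -0.0, -128.8]
contact_force: [-0.9, -6.7, 0.7]
gripper_width: 0.052
```

Run:
```python
from h import *
st();dq()
d=capture("side"); crop(d,"s9.png",400,150,510,240,7)
```

```text
t 9.28 p [ 0.5956 -0.2737  0.1475] rpy [ 180.    -0.  -128.8] F [-0.9 -6.7  0.7] M [-2.18  0.06 -0.09] w 0.052
d,q (mm) 25.0 -14.5 S -0.0693
```

View pics/s9.png

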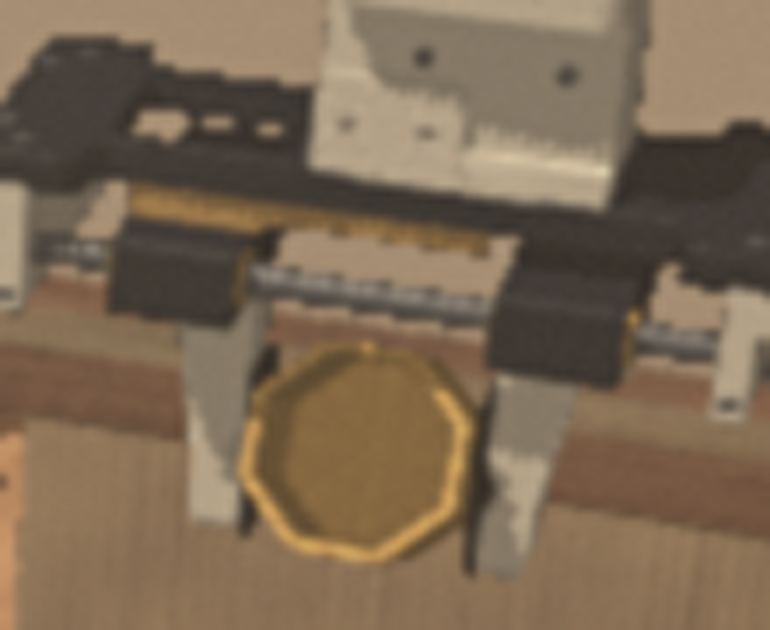

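Request:
step_arm --pt "0.045 -0.001 0 0.002 0" --pt "0.045 -0.002 0 0.003 0" --pt "0.045 -0.003 0 0.003 0"

```text
time_s: 9.7
tcp_pos: [0.5968, -0.2717, 0.1441]
eef_rot: [179.9, -0.1, -128.8]
contact_force: [-2.1, -9.0, -1.7]
gripper_width: 0.0519
```

Run:
```python
from h import *
st();dq()
d,W=cloud("side"); crop(d,"s10.png",400,150,510,240,7)
m=(abs((W[...,:2]-c)@t+.07)<.024)&(W[...,2]>.11)&(W[...,2]<.19)
N=-((W[...,:2]-c)@n)*1000-17.5
m&=(N>0)&(N<90)
rgb=d["image"].astype(int); br=(rgb[...,0]-rgb[...,2]>45)
q=np.c_[N[m&br],W[m&br][:,2]*1000-162]
for z in range(-50,30,6):
    k=q[abs(q[:,1]-z)<3]
    if len(k):print(z,len(k),np.percentile(k[:,0],[5,50,95]).round(1))
```

```text
t 9.7 p [ 0.5968 -0.2717  0.1441] rpy [ 1.799e+02 -1.000e-01 -1.288e+02] F [-2.1 -9.  -1.7] M [-3.09  0.51 -0.14] w 0.0519
d,q (mm) 22.7 -17.9 S -0.0696
-44 20 [10.5 14.2 18.2]
-38 78 [ 9.1 12.7 30.7]
-32 118 [ 7.5 12.1 48.4]
-26 156 [ 5.9 11.7 61.9]
-20 128 [ 3.3  7.9 59.7]
-14 91 [ 1.1  5.  58.2]
-8 67 [ 0.5  4.5 54.8]
-2 25 [ 1.2 29.6 52.8]
4 31 [ 3.9 22.2 52.1]
10 53 [ 9.7 37.3 50.2]
16 51 [27.5 43.6 48.7]
22 15 [42.3 45.5 48.4]
```

View pics/s10.png

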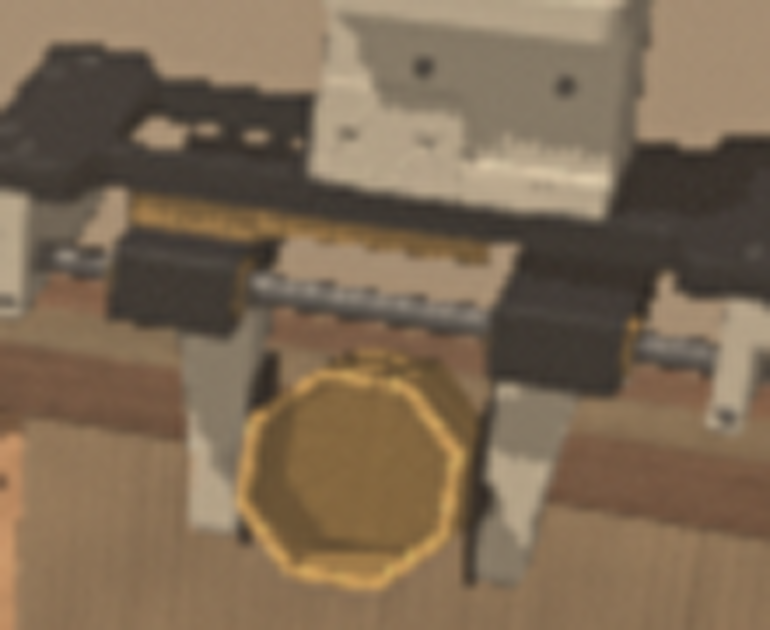

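The mouth now faces out and the cup is about 74 degrees over, but the pads have slid about 6 mm off its axis. I'll lay it on its side on the bench and regrasp centrally before the second quarter turn.

Request:
step_arm --pt "0.045 0.03 0 0 0" --pt "0.045 0.06 0.015 0 0" --pt "0.045 0.08 0.03 0 0" --pt "0.045 0.083 0.045 0.03 0" --pt "0.045 0.083 0.045 0.06 0"

```text
time_s: 10.38
tcp_pos: [0.5091, -0.3063, 0.0839]
eef_rot: [179.9, 0.1, -128.8]
contact_force: [-0.2, 0.3, -2.5]
gripper_width: 0.0518
```

Run:
```python
from h import *
st();dq()
d=capture("side"); crop(d,"s11.png",360,180,500,300,5)
d=capture("top"); crop(d,"t11.png",330,120,480,240,5)
```

```text
t 10.38 p [ 0.5091 -0.3063  0.0839] rpy [ 1.799e+02  1.000e-01 -1.288e+02] F [-0.2  0.3 -2.5] M [ 0.06 -0.16  0.01] w 0.0518
d,q (mm) 104.6 -78.1 S -0.1162
```

View pics/s11.png

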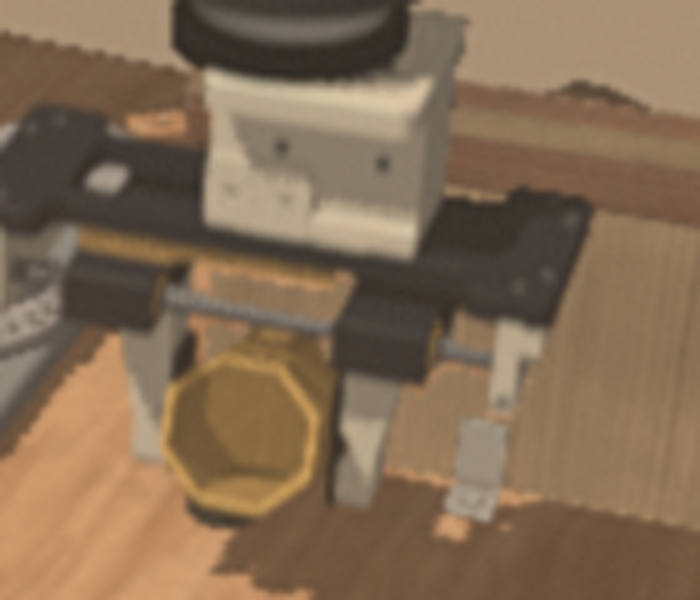

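View pics/t11.png

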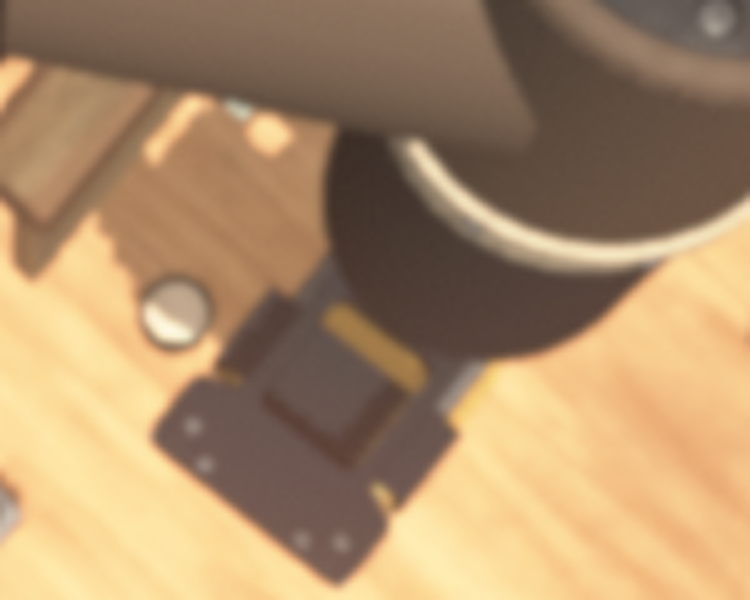

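Request:
step_arm --pt "0.045 0 0 0.025 0" --pt "0.045 0 0 0.048 0" --pt "0.045 0 0 0.056 0" --pt "0.045 0 0 0.06 0" --pt "0.045 0 0 0.06 0"

```text
time_s: 11.1
tcp_pos: [0.511, -0.3075, 0.0258]
eef_rot: [-180.0, 0.0, -128.8]
contact_force: [-0.4, -0.1, -1.7]
gripper_width: 0.0522
```

Run:
```python
from h import *
st();dq()
d=capture("side"); crop(d,"s12.png",360,180,500,300,5)
```

```text
t 11.1 p [ 0.511  -0.3075  0.0258] rpy [-180.     0.  -128.8] F [-0.4 -0.1 -1.7] M [ 0.07 -0.08  0.02] w 0.0522
d,q (mm) 104.4 -136.2 S -0.114
```

View pics/s12.png

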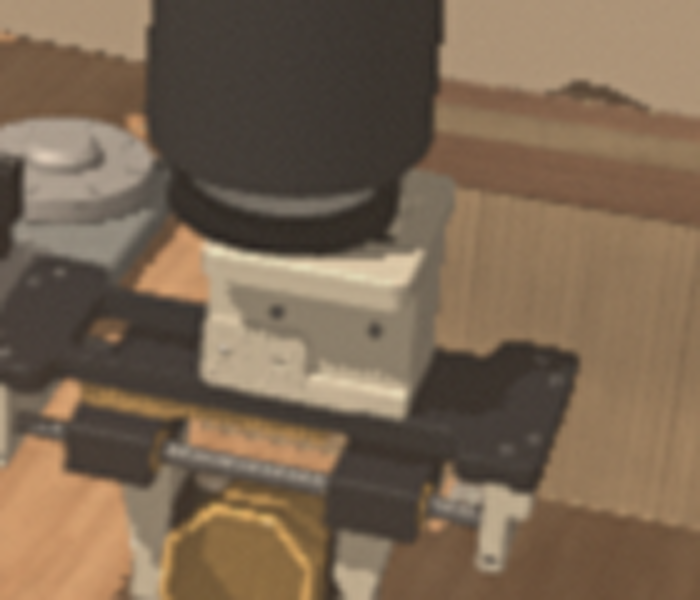

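Request:
step_arm --pt "0.045 0 0 0.002 0" --pt "0.045 0 0 0.004 0" --pt "0.06 0 0 0.004 0" --pt "0.0876 0 0 0.004 0" --pt "0.0876 0 0 0.004 0"

```text
time_s: 11.78
tcp_pos: [0.5108, -0.3074, 0.021]
eef_rot: [-180.0, 0.0, -128.8]
contact_force: [0.6, -0.7, -1.0]
gripper_width: 0.0744
```

Run:
```python
from h import *
st();dq()
d,W=cloud("side"); crop(d,"s13.png",360,220,500,340,5)
rgb=d["image"].astype(int); br=(rgb[...,0]-rgb[...,2]>45)
p=r.get_state()["tcp_pos"]
u=(W[...,:2]-p[:2])@(-n)*1000; v=(W[...,:2]-p[:2])@t*1000; z=W[...,2]*1000
m=br&(abs(v)<45)&(abs(u)<60)&(z>8)&(z<60)
for a in range(8,60,6):
    k=m&(abs(z-a)<3)
    if k.sum(): print(a,k.sum(),"u",np.percentile(u[k],[3,50,97]).round(1),"v",np.percentile(v[k],[3,97]).round(1))
```

```text
t 11.78 p [ 0.5108 -0.3074  0.021 ] rpy [-180.     0.  -128.8] F [ 0.6 -0.7 -1. ] M [ 0.07 -0.11  0.05] w 0.0744
d,q (mm) 104.4 -141.0 S -0.1141
8 71 u [-9.  19.1 43.8] v [-39.6  22.4]
14 77 u [-4.6 24.  43.1] v [-41.9  39.5]
20 42 u [-1.9 31.  43.6] v [-23.9  27.9]
26 35 u [-4.3 31.8 43.4] v [-22.4  27.9]
32 43 u [-9.7 26.6 44.8] v [-24.2  38.9]
38 117 u [-8.9 21.  43.2] v [-22.8  27.4]
44 138 u [-6.8 20.1 43.4] v [-17.6  22.7]
50 295 u [-6.6 20.2 43.4] v [-11.3  15.6]
56 2 u [18.5 28.7 38.9] v [1.5 8.8]
```

View pics/s13.png

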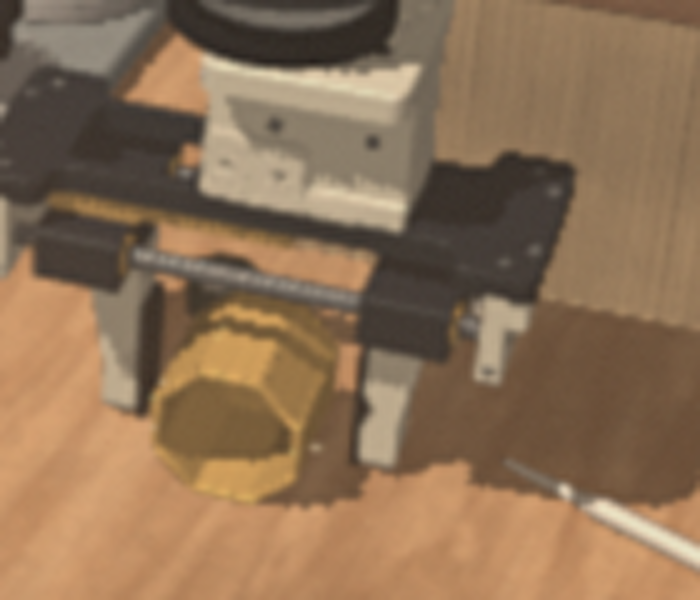

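The cup now lies on a facet with its mouth towards the camera at crop pixel (230,420), and its top facet is 52 mm up, as it should be. The floor end is 10 mm behind the TCP. I'll regrip 12 mm further along, at axis height.

Request:
step_arm --pt "0.0876 0.006 0.002 -0.005 0" --pt "0.0876 0.012 0.002 -0.005 0" --pt "0.055 0.012 0.002 -0.005 0" --pt "0.045 0.012 0.002 -0.005 0" --pt "0.045 0.012 0.002 -0.005 0" --newtons 6

```text
time_s: 12.45
tcp_pos: [0.5016, -0.3155, 0.0258]
eef_rot: [180.0, -0.0, -128.8]
contact_force: [-1.1, -0.2, -0.1]
gripper_width: 0.063
```

Request:
step_arm --pt "0.045 0 0 0 0" --pt "0.045 0 0 0 0"

```text
time_s: 12.7
tcp_pos: [0.5019, -0.3156, 0.026]
eef_rot: [-180.0, 0.0, -128.8]
contact_force: [1.1, -2.0, -0.4]
gripper_width: 0.052
```

Run:
```python
from h import *
st();dq();to(P(50,45))
```

```text
t 12.7 p [ 0.5019 -0.3156  0.026 ] rpy [-180.     0.  -128.8] F [ 1.1 -2.  -0.4] M [-0.13 -0.42 -0.  ] w 0.052
d,q (mm) 116.4 -136.0 S -0.116
dx -0.0664 dy -0.0460 dz -0.1810 turn 0.0004
```

Gripped at 52 mm. Next I'll lift and carry it back to the rail.

Request:
step_arm --pt "0.045 0 0 -0.01 0" --pt "0.045 0 0 -0.06 0" --pt "0.045 0 0 -0.12 0" --pt "0.045 -0.02 -0.01 -0.17 0" --pt "0.045 -0.04 -0.03 -0.185 0"

```text
time_s: 13.32
tcp_pos: [0.5512, -0.3033, 0.2162]
eef_rot: [-179.7, 0.1, -128.8]
contact_force: [0.3, -0.9, -3.1]
gripper_width: 0.0522
```

Request:
step_arm --pt "0.045 -0.04 -0.016 0 0" --pt "0.045 -0.059 -0.016 0 0" --pt "0.045 -0.059 -0.016 0.005 0" --pt "0.045 -0.059 -0.016 0.005 0"

```text
time_s: 13.82
tcp_pos: [0.5982, -0.267, 0.2052]
eef_rot: [179.9, -0.0, -128.8]
contact_force: [-0.1, -0.2, -1.0]
gripper_width: 0.0521
```

Run:
```python
from h import *
st();dq();to(P(15,30))
d=capture("side"); crop(d,"s14.png",400,110,510,200,7)
```

```text
t 13.82 p [ 0.5982 -0.267   0.2052] rpy [ 179.9   -0.  -128.8] F [-0.1 -0.2 -1. ] M [ 0.06 -0.1  -0.  ] w 0.0521
d,q (mm) 18.2 43.2 S -0.0714
dx -0.0032 dy -0.0014 dz 0.0132 turn 0.0002
```

View pics/s14.png

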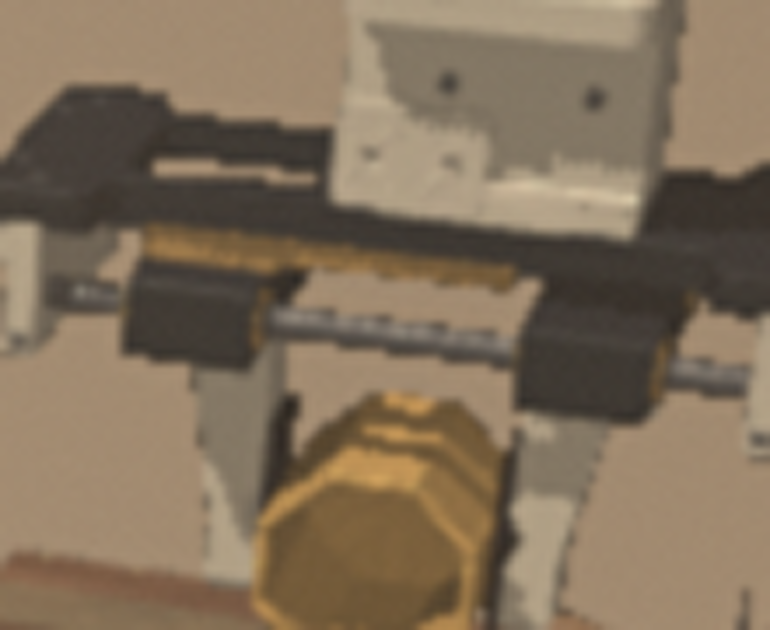

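Request:
step_arm --pt "0.045 -0.002 0 0.007 0" --pt "0.045 -0.003 0 0.014 0" --pt "0.045 -0.003 0 0.018 0" --pt "0.045 -0.001 0 0.021 0" --pt "0.045 0.001 0 0.023 0"

```text
time_s: 14.5
tcp_pos: [0.5987, -0.2682, 0.1829]
eef_rot: [-180.0, 0.0, -128.8]
contact_force: [1.3, 0.1, -1.7]
gripper_width: 0.0523
```

Run:
```python
from h import *
st();dq()
d=capture("side"); crop(d,"s15.png",400,140,510,230,7)
```

```text
t 14.5 p [ 0.5987 -0.2682  0.1829] rpy [-180.     0.  -128.8] F [ 1.3  0.1 -1.7] M [ 0.05 -0.11  0.01] w 0.0523
d,q (mm) 18.8 20.9 S -0.0703
```

View pics/s15.png

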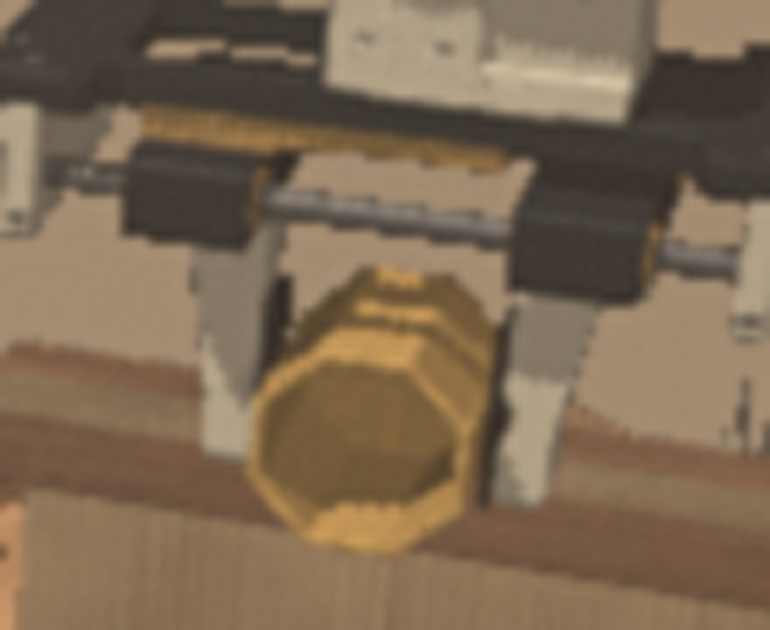

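Request:
step_arm --pt "0.045 0.002 0 -0.008 0" --pt "0.045 -0.003 0 -0.01 0" --pt "0.045 -0.0065 0 -0.009 0" --pt "0.045 -0.0065 0 -0.005 0" --pt "0.045 -0.0065 0 -0.003 0"

```text
time_s: 15.18
tcp_pos: [0.6027, -0.2633, 0.1862]
eef_rot: [-180.0, -0.1, -128.8]
contact_force: [-2.9, -2.5, 5.6]
gripper_width: 0.0521
```

Run:
```python
from h import *
st();dq()
d,W=cloud("side")
rgb=d["image"].astype(int); br=(rgb[...,0]-rgb[...,2]>45)
N=-((W[...,:2]-c)@n)*1000-17.5; z=W[...,2]*1000-162; v=((W[...,:2]-c)@t+.07)*1000
m=br&(abs(v)<22)&(N>-25)&(N<90)&(z>-45)&(z<70)
for a in range(-20,60,6):
    k=m&(abs(z-a)<3)
    if k.sum(): print(a,k.sum(),np.percentile(N[k],[3,25,50,75,97]).round(1))
# rail edge from side nearby
m=(abs(v+60)<15)&(abs(N)<40)
for a in (-20,-10,-3,0,2):
    k=m&(abs(z-a)<2); print("rail",a,np.percentile(N[k],[50,97]).round(1) if k.sum() else 0)
crop(d,"s16.png",400,140,510,230,7)
```

```text
t 15.18 p [ 0.6027 -0.2633  0.1862] rpy [-1.800e+02 -1.000e-01 -1.288e+02] F [-2.9 -2.5  5.6] M [-0.69  0.98  0.  ] w 0.0521
d,q (mm) 12.5 24.2 S -0.0702
-20 17 [-2.6 -1.8 -1.   0.   1.1]
-14 7 [-2.9 -2.2 -1.4 -1.1 -0.3]
-8 2 [-1.1  8.1 18.6 29.  38.3]
-2 187 [-7.  12.7 26.  37.7 43.3]
4 162 [-9.7 -5.3  8.6 29.2 43.7]
10 133 [-10.2  -6.8   2.8  27.1  43.6]
16 60 [-8.9 -7.1 -5.6 -4.7 28.7]
22 10 [-6.9 -6.4 -5.6 -2.8 40. ]
28 3 [30.3 33.8 37.7 42.1 46. ]
34 11 [25.7 40.9 42.3 43.4 44.8]
40 79 [-6.6 14.1 31.2 41.  45.7]
46 218 [-6.2 14.1 28.6 39.6 46.3]
52 70 [-6.8 -1.   5.6 14.1 28.8]
rail -20 [-1.8  0.1]
rail -10 [-2.4  0.4]
rail -3 [-10.9  -4.2]
rail 0 [-14.6  -6.2]
rail 2 [-14.6 -10.1]
```

View pics/s16.png

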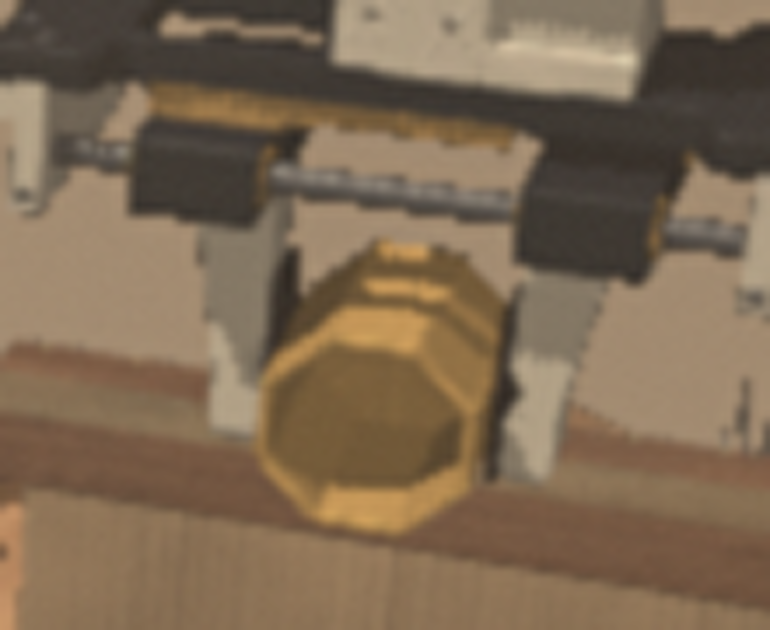

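Contact is made this time (+5.6 N upward); the rail edge is rounded, so it sits further back than I assumed. I'll follow the arc.

Request:
step_arm --pt "0.045 0.001 0 0.002 0" --pt "0.045 0.003 0 0.004 0" --pt "0.045 0.005 0 0.006 0" --pt "0.045 0.007 0 0.008 0" --pt "0.045 0.008 0 0.01 0"

```text
time_s: 15.85
tcp_pos: [0.5979, -0.269, 0.1755]
eef_rot: [180.0, 0.0, -128.8]
contact_force: [-0.2, -1.0, 2.0]
gripper_width: 0.0519
```

Run:
```python
from h import *
st();dq()
d=capture("side"); crop(d,"s17.png",400,140,510,230,7)
```

```text
t 15.85 p [ 0.5979 -0.269   0.1755] rpy [ 180.     0.  -128.8] F [-0.2 -1.   2. ] M [ 0.12 -0.31  0.02] w 0.0519
d,q (mm) 19.9 13.5 S -0.0704
```

View pics/s17.png

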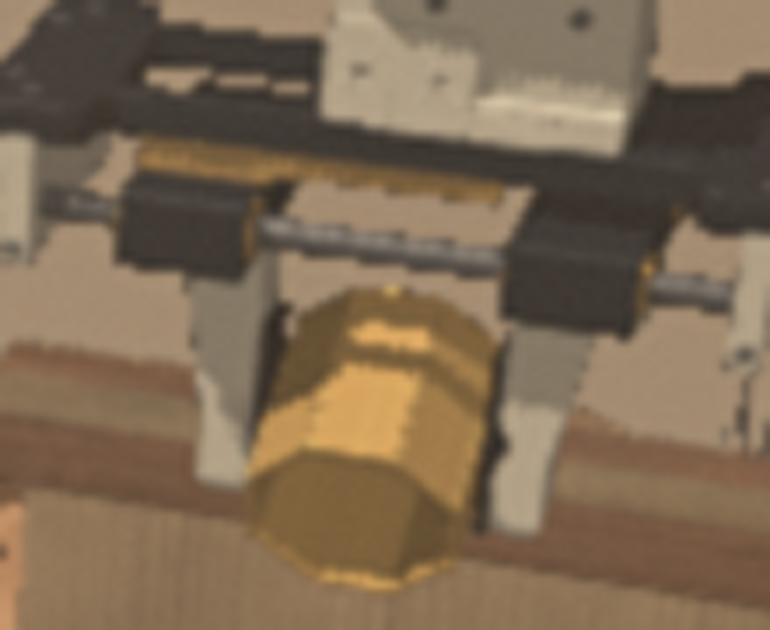

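The mouth is tipping down as planned.

Request:
step_arm --pt "0.045 0.002 0 0.003 0" --pt "0.045 0.004 0 0.006 0" --pt "0.045 0.006 0 0.009 0" --pt "0.045 0.007 0 0.012 0" --pt "0.045 0.008 0 0.015 0"

```text
time_s: 16.52
tcp_pos: [0.5926, -0.2755, 0.1607]
eef_rot: [180.0, -0.0, -128.8]
contact_force: [-0.5, -0.3, 0.9]
gripper_width: 0.0516
```

Run:
```python
from h import *
st();dq()
d=capture("side"); crop(d,"s18.png",400,160,510,250,7)
```

```text
t 16.52 p [ 0.5926 -0.2755  0.1607] rpy [ 180.    -0.  -128.8] F [-0.5 -0.3  0.9] M [ 0.04 -0.    0.  ] w 0.0516
d,q (mm) 28.3 -1.3 S -0.0704
```

View pics/s18.png

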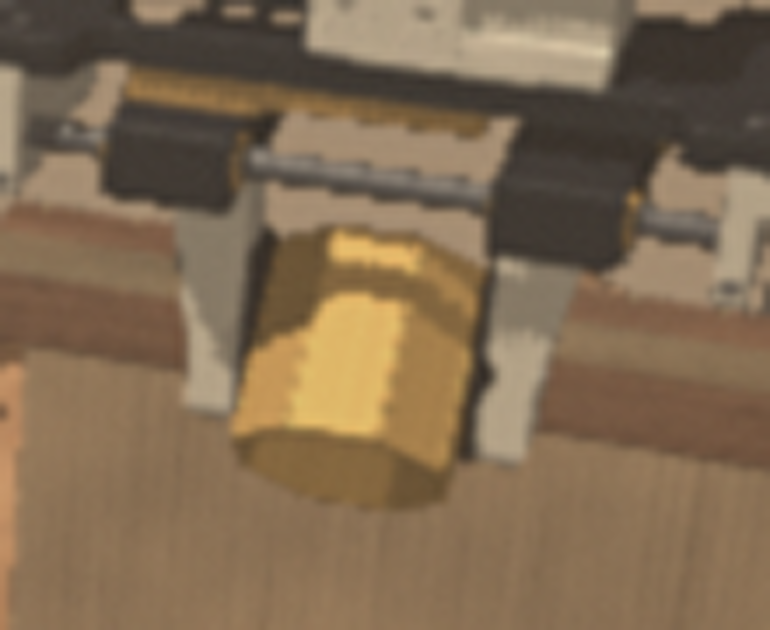

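Request:
step_arm --pt "0.045 -0.0005 0 0.004 0" --pt "0.045 -0.001 0 0.008 0" --pt "0.045 -0.002 0 0.011 0" --pt "0.045 -0.003 0 0.014 0" --pt "0.045 -0.004 0 0.016 0"

```text
time_s: 17.2
tcp_pos: [0.5952, -0.2723, 0.1446]
eef_rot: [180.0, -0.0, -128.8]
contact_force: [-1.9, -3.9, 0.7]
gripper_width: 0.0521
```

Run:
```python
from h import *
st();dq()
d=capture("side"); crop(d,"s19.png",400,160,510,250,7)
```

```text
t 17.2 p [ 0.5952 -0.2723  0.1446] rpy [ 180.    -0.  -128.8] F [-1.9 -3.9  0.7] M [-1.23  0.85  0.03] w 0.0521
d,q (mm) 24.2 -17.4 S -0.0705
```

View pics/s19.png

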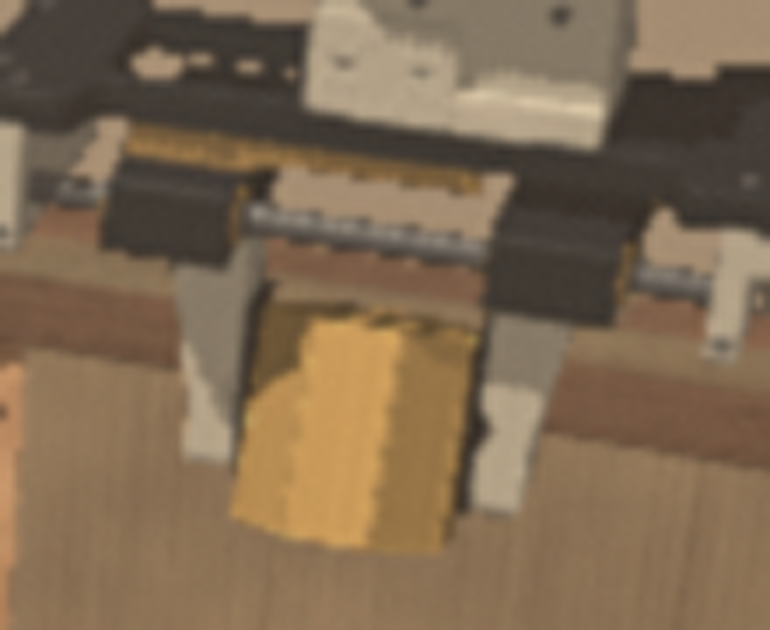

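Request:
step_arm --pt "0.045 -0.001 0 0.002 0" --pt "0.045 -0.0025 0 0.003 0" --pt "0.045 -0.004 0 0.004 0" --pt "0.045 -0.005 0 0.004 0"

```text
time_s: 17.75
tcp_pos: [0.5978, -0.2688, 0.1403]
eef_rot: [179.9, -0.1, -128.8]
contact_force: [-3.4, -7.5, -1.4]
gripper_width: 0.0518
```

Run:
```python
from h import *
st();dq()
d,W=cloud("side"); crop(d,"s20.png",400,160,510,250,7)
rgb=d["image"].astype(int); br=(rgb[...,0]-rgb[...,2]>45)
N=-((W[...,:2]-c)@n)*1000-17.5; z=W[...,2]*1000-162; v=((W[...,:2]-c)@t+.07)*1000
m=br&(abs(v)<12)&(N>5)&(N<90)&(z>-80)&(z<40)
for a in range(-70,40,6):
    k=m&(abs(z-a)<3)
    if k.sum(): print(a,k.sum(),np.percentile(N[k],[3,25,50,75,97]).round(1))
```

```text
t 17.75 p [ 0.5978 -0.2688  0.1403] rpy [ 1.799e+02 -1.000e-01 -1.288e+02] F [-3.4 -7.5 -1.4] M [-2.8   1.05 -0.  ] w 0.0518
d,q (mm) 19.8 -21.7 S -0.0706
-46 26 [54.3 56.5 57.6 58.4 60.2]
-40 43 [54.3 56.3 57.3 58.5 60.5]
-34 50 [52.5 54.2 56.  57.4 59.8]
-28 43 [51.6 53.6 54.8 55.9 58.5]
-22 51 [51.4 52.5 53.5 55.1 57.2]
-16 51 [49.6 50.7 52.5 53.6 55. ]
-10 49 [47.7 50.1 51.  52.5 54.1]
-4 62 [ 5.6 47.4 49.6 50.8 52.7]
2 113 [11.6 22.5 36.  48.6 51. ]
8 32 [39.2 43.4 45.8 48.4 50.8]
```

View pics/s20.png

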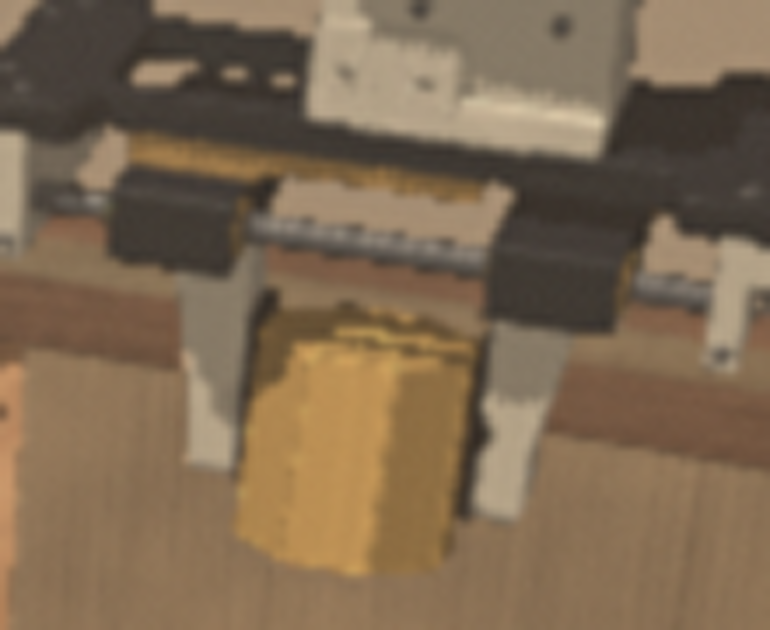

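The cup is now about 80 degrees through the second turn and nearly mouth-down, but the grip is about 7 mm off its axis. I'll set it mouth-down on the bench to square it, then regrasp centrally.

Request:
step_arm --pt "0.045 0.03 0 0 0" --pt "0.045 0.06 -0.015 0 0" --pt "0.045 0.08 -0.03 0 0" --pt "0.045 0.086 -0.045 0.03 0" --pt "0.045 0.086 -0.045 0.06 0"

```text
time_s: 18.42
tcp_pos: [0.5807, -0.3639, 0.0798]
eef_rot: [-179.9, 0.1, -128.9]
contact_force: [-0.5, -0.2, -1.9]
gripper_width: 0.0519
```

Run:
```python
from h import *
st();dq()
```

```text
t 18.43 p [ 0.5807 -0.3639  0.0798] rpy [-1.799e+02  1.000e-01 -1.289e+02] F [-0.5 -0.2 -1.9] M [ 0.12 -0.05 -0.04] w 0.0519
d,q (mm) 104.7 -82.2 S -0.0243
```

I got the sideways sign wrong and moved towards the scriber. I'm still above it, so I'll shift back at this height.

Request:
step_arm --pt "0.045 0 0.03 -0.01 0" --pt "0.045 0 0.06 -0.01 0" --pt "0.045 0 0.09 -0.01 0" --pt "0.045 0 0.09 0.015 0" --pt "0.045 0 0.09 0.03 0"

```text
time_s: 19.05
tcp_pos: [0.5097, -0.3063, 0.05]
eef_rot: [180.0, 0.0, -128.8]
contact_force: [-0.6, 0.6, -2.1]
gripper_width: 0.0521
```

Run:
```python
from h import *
st();dq()
d=capture("side"); crop(d,"s21.png",350,190,500,310,5)
```

```text
t 19.05 p [ 0.5097 -0.3063  0.05  ] rpy [ 180.     0.  -128.8] F [-0.6  0.6 -2.1] M [ 0.06 -0.13 -0.05] w 0.0521
d,q (mm) 104.3 -112.0 S -0.1157
```

View pics/s21.png

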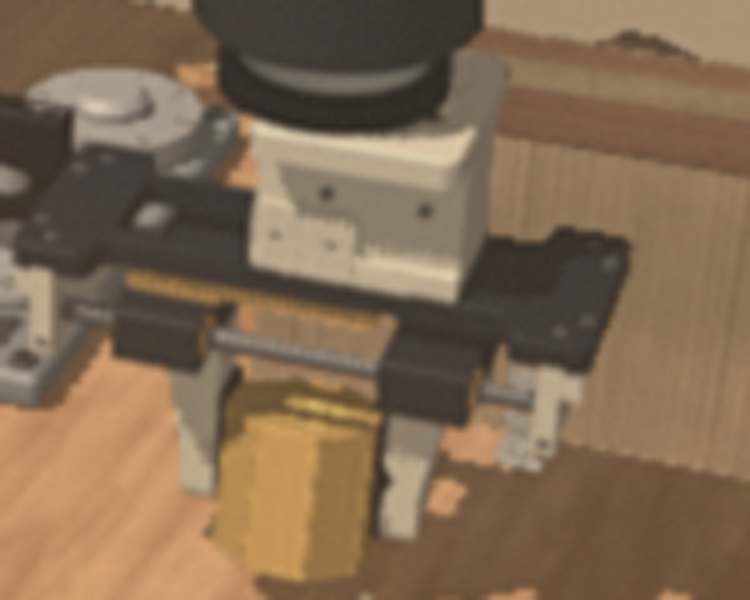

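Next I'll lower to light contact.

Request:
step_arm --pt "0.045 0 0 0.008 0" --pt "0.045 0 0 0.014 0" --pt "0.045 0 0 0.018 0" --pt "0.045 0 0 0.021 0"

```text
time_s: 19.6
tcp_pos: [0.5094, -0.3078, 0.0307]
eef_rot: [-180.0, -0.0, -128.8]
contact_force: [-4.8, -1.6, 8.6]
gripper_width: 0.0515
```

Run:
```python
from h import *
st();dq()
d=capture("side"); crop(d,"s22.png",350,200,500,320,5)
```

```text
t 19.6 p [ 0.5094 -0.3078  0.0307] rpy [-180.    -0.  -128.8] F [-4.8 -1.6  8.6] M [-0.3   1.52  0.02] w 0.0515
d,q (mm) 105.6 -131.3 S -0.115
```

View pics/s22.png

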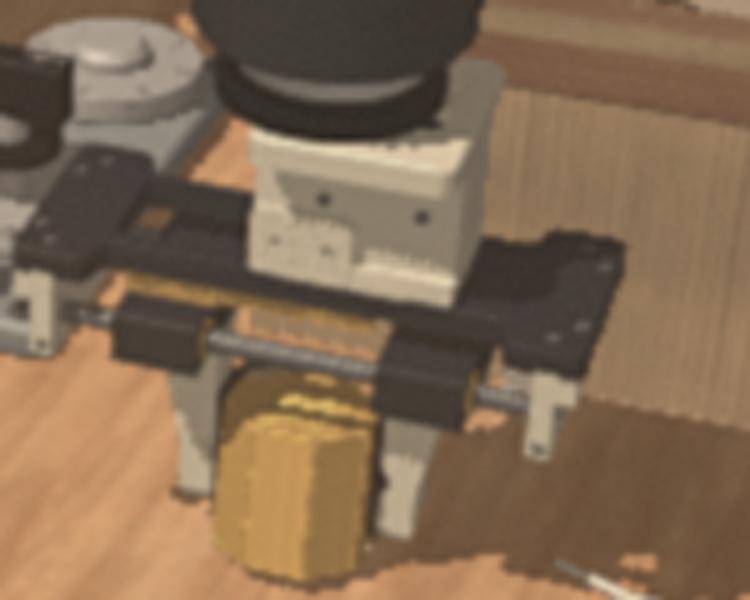

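Request:
step_arm --pt "0.045 0 0 -0.002 0" --pt "0.06 0 0 -0.002 0" --pt "0.0876 0 0 -0.002 0" --pt "0.0876 0 0 -0.002 0" --pt "0.0876 0 0 -0.002 0"

```text
time_s: 20.27
tcp_pos: [0.5095, -0.3072, 0.0319]
eef_rot: [-180.0, -0.0, -128.8]
contact_force: [-0.4, 0.2, 0.9]
gripper_width: 0.0843
```

Run:
```python
from h import *
st();dq()
d,W=cloud("side"); crop(d,"s23.png",350,200,500,320,5)
rgb=d["image"].astype(int); br=(rgb[...,0]-rgb[...,2]>45)
p=r.get_state()["tcp_pos"]
u=(W[...,:2]-p[:2])@(-n)*1000; v=(W[...,:2]-p[:2])@t*1000; z=W[...,2]*1000
m=br&(abs(v)<45)&(abs(u)<60)&(z>8)&(z<70)
for a in range(8,68,6):
    k=m&(abs(z-a)<3)
    if k.sum(): print(a,k.sum(),"u",np.percentile(u[k],[3,50,97]).round(1),"v",np.percentile(v[k],[3,97]).round(1))
```

```text
t 20.27 p [ 0.5095 -0.3072  0.0319] rpy [-180.    -0.  -128.8] F [-0.4  0.2  0.9] M [ 0.02 -0.07 -0.  ] w 0.0843
d,q (mm) 105.0 -130.1 S -0.1153
8 48 u [22.7 34.7 40.9] v [-23.3  26.5]
14 88 u [ 9.6 35.9 40.9] v [-24.4  27.5]
20 93 u [14.  35.6 40.6] v [-22.3  27.2]
26 86 u [10.  36.1 40.7] v [-21.5  27.1]
32 90 u [12.5 35.2 41. ] v [-21.2  27.3]
38 92 u [ 9.7 37.3 41.2] v [-19.9  27.5]
44 98 u [ 6.2 35.1 40.3] v [-25.   27.3]
50 399 u [-9.2 17.7 40. ] v [-22.7  26. ]
56 114 u [-8.5 17.  38.4] v [-22.5  24.3]
```

View pics/s23.png

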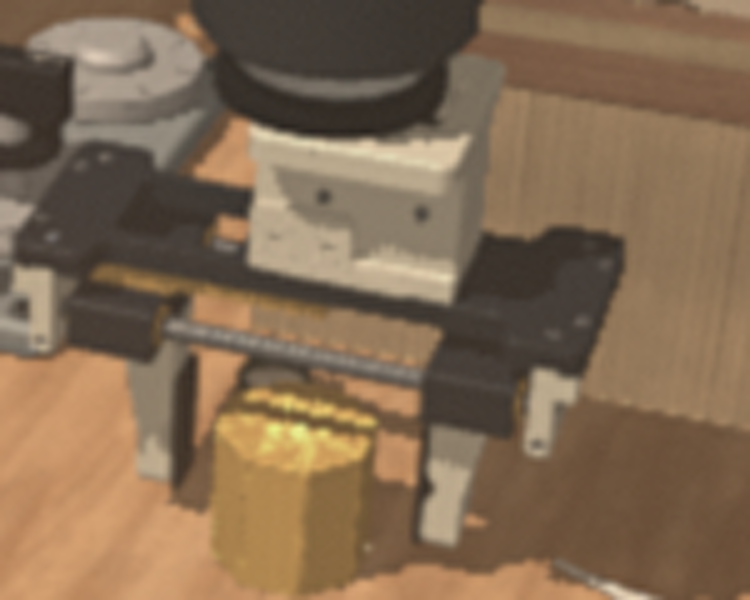

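The cup stands squarely mouth-down on the bench, its floor at crop pixel (295,430) and its axis about 15 mm off the TCP. I'll centre on it and regrip.

Request:
step_arm --pt "0.0876 0.008 -0.002 0 0" --pt "0.0876 0.015 -0.002 0 0" --pt "0.055 0.015 -0.002 0 0" --pt "0.045 0.015 -0.002 0 0" --pt "0.045 0.015 -0.002 0 0" --newtons 10

```text
time_s: 20.95
tcp_pos: [0.5018, -0.3201, 0.0319]
eef_rot: [-180.0, 0.0, -128.8]
contact_force: [0.4, 0.6, 0.5]
gripper_width: 0.0632
```

Request:
step_arm --pt "0.045 0 0 0 0" --pt "0.045 0 0 0 0" --pt "0.045 0 0 -0.01 0" --pt "0.045 0 0 -0.06 0" --pt "0.045 0 0 -0.12 0"

```text
time_s: 21.58
tcp_pos: [0.5009, -0.3199, 0.1526]
eef_rot: [179.9, -0.1, -128.8]
contact_force: [1.9, 0.1, -1.9]
gripper_width: 0.052
```

Run:
```python
from h import *
st()
d,W=cloud("top"); z=W[...,2]
# boss + table
o=np.array([.5525,0.]); R=np.linalg.norm(W[...,:2]-o,axis=-1)
for lo,hi,rad in ((.036,.045,.03),(.026,.034,.06)):
    q=W[(z>lo)&(z<hi)&(R<rad)]; 
    (cx,cy),rr=cv2.minEnclosingCircle((q[:,:2]*1000).astype(np.float32)); print(len(q),"encl",cx,cy,rr,"mean",q.mean(0).round(4))
crop(d,"t24.png",190,120,350,250,5)
s=capture("side"); crop(s,"s24.png",330,150,500,280,4)
for cc in("top","side"):
  for l in ("table_top","knob_grip","cup_center","cup_mouth"): print(cc,l,[(round(q["p"],2),np.round(q["location"],3).tolist()) for q in spotter.tip_of(cc,l)])
```

```text
t 21.57 p [ 0.5009 -0.3199  0.1526] rpy [ 1.799e+02 -1.000e-01 -1.288e+02] F [ 1.9  0.1 -1.9] M [-0.01 -0.37  0.01] w 0.052
0 encl 0.0 0.0 0.0 mean [nan nan nan]
0 encl 0.0 0.0 0.0 mean [nan nan nan]
top table_top []
top knob_grip [(0.78, [0.474, -0.084, 0.072])]
top cup_center [(0.96, [0.242, -0.253, 0.028]), (0.69, [0.502, -0.323, 0.145]), (0.61, [0.323, -0.286, 0.018])]
top cup_mouth [(0.89, [0.325, -0.289, 0.04]), (0.69, [0.248, -0.256, 0.054])]
side table_top [(0.93, [0.549, 0.003, 0.032])]
side knob_grip [(0.88, [0.472, -0.084, 0.078])]
side cup_center [(0.89, [0.508, -0.323, 0.156]), (0.67, [0.242, -0.254, 0.025]), (0.57, [0.322, -0.292, 0.016])]
side cup_mouth [(0.92, [0.245, -0.258, 0.057]), (0.91, [0.326, -0.295, 0.041]), (0.84, [0.506, -0.323, 0.133])]<stdin>:8: RuntimeWarning: Mean of empty slice.
  ret = um.true_divide(
```

View pics/t24.png

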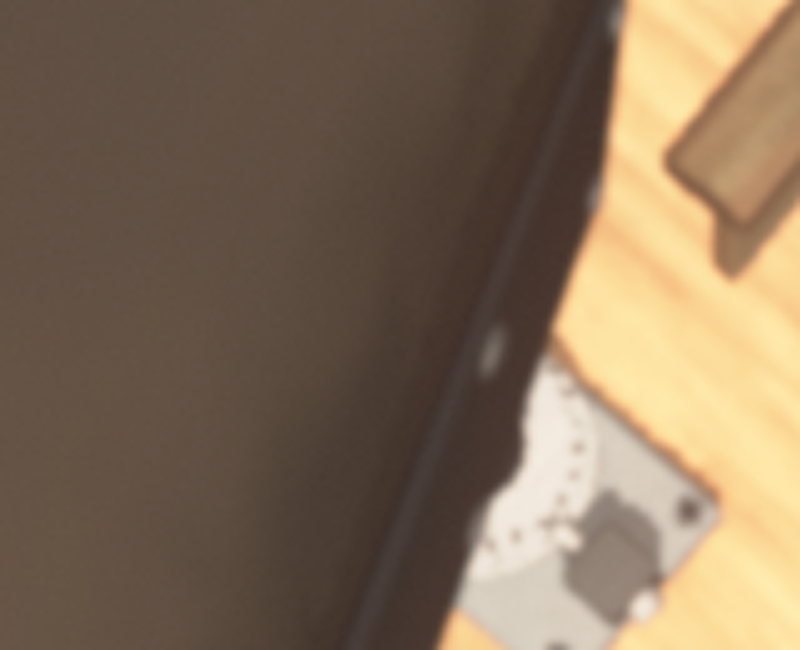

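View pics/s24.png

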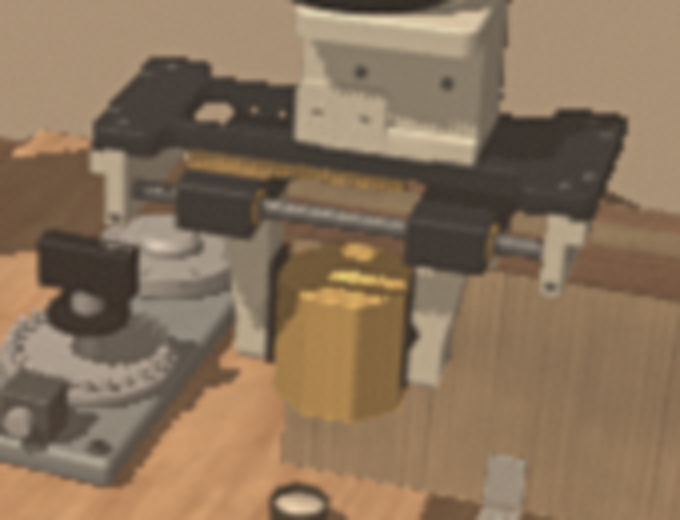

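The cup hangs level and mouth-down, at crop pixel (340,350). I'll get the table centre from the first, unobstructed cloud.

Run:
```python
from h import *
W=np.load("W.npy"); z=W[...,2]
o=np.array([.5525,0.]); R=np.linalg.norm(W[...,:2]-o,axis=-1)
from scipy.optimize import least_squares
for lo,hi,rad in ((.0365,.045,.03),(.026,.0335,.05)):
    q=W[(z>lo)&(z<hi)&(R<rad)]; 
    h=cv2.convexHull((q[:,:2]*1000).astype(np.float32))[:,0]
    s=least_squares(lambda p:np.hypot(*(h-p[:2]).T)-p[2],[552,0,30]).x
    print(len(q),s.round(1),"mean",q.mean(0).round(4))
d,Ws=cloud("side"); z=Ws[...,2]
for lo,hi,rad in ((.0365,.045,.03),(.026,.0335,.05)):
    q=Ws[(z>lo)&(z<hi)&(np.linalg.norm(Ws[...,:2]-o,axis=-1)<rad)]
    if len(q)>5:
        h=cv2.convexHull((q[:,:2]*1000).astype(np.float32))[:,0]
        s=least_squares(lambda p:np.hypot(*(h-p[:2]).T)-p[2],[552,0,30]).x; print("side",len(q),s.round(1))
# held cup centre in tool
p=r.get_state()["tcp_pos"]; rgb=d["image"].astype(int); br=(rgb[...,0]-rgb[...,2]>45)
u=(Ws[...,:2]-p[:2])@(-n)*1000; v=(Ws[...,:2]-p[:2])@t*1000
m=br&(abs(v)<8)&(abs(u)<40)&(abs(z-.145)<.02); print("front facet u",np.median(u[m]))
W=np.load("W.npy"); b=np.array([473.06,-85.18]);
```

```text
180 [549.1   1.5  15.5] mean [0.5492 0.0017 0.0386]
1140 [549.6   1.9  39.7] mean [0.5488 0.0013 0.0296]
side 13 [ 5.425e+02 -3.000e-01  8.100e+00]
side 140 [548.9  -5.7  33.4]
front facet u 24.27597993161067
```

Request:
step_arm --pt "0.045 0 0 -0.05 0" --pt "0.045 0 0 -0.1 0" --pt "0.045 0 0 -0.11 0"

```text
time_s: 22.5
tcp_pos: [0.5031, -0.3209, 0.2654]
eef_rot: [-179.7, 0.1, -128.8]
contact_force: [1.0, -0.6, -2.5]
gripper_width: 0.0517
```

Run:
```python
from h import *
st();to((.549,.001,.26,-128.8))
```

```text
t 22.5 p [ 0.5031 -0.3209  0.2654] rpy [-1.797e+02  1.000e-01 -1.288e+02] F [ 1.  -0.6 -2.5] M [ 0.14 -0.15  0.01] w 0.0517
dx -0.2797 dy 0.1658 dz 0.0054 turn 0.0006
```

Request:
step_arm --pt "0.045 -0.047 0.028 0 0" --pt "0.045 -0.094 0.056 0 0" --pt "0.045 -0.141 0.083 0 0" --pt "0.045 -0.188 0.111 0 0" --pt "0.045 -0.235 0.139 0 0"

```text
time_s: 23.12
tcp_pos: [0.5401, -0.0481, 0.2608]
eef_rot: [179.9, -0.1, -128.8]
contact_force: [1.1, -0.4, -1.6]
gripper_width: 0.0524
```

Request:
step_arm --pt "0.045 -0.03 0.018 0 0" --pt "0.045 -0.045 0.027 0.04 0" --pt "0.045 -0.045 0.027 0.09 0" --pt "0.045 -0.045 0.027 0.12 0" --pt "0.045 -0.045 0.027 0.12 0"

```text
time_s: 23.75
tcp_pos: [0.5455, 0.0016, 0.1388]
eef_rot: [179.8, -0.3, -128.8]
contact_force: [0.8, -0.0, -2.2]
gripper_width: 0.0521
```

Run:
```python
from h import *
st();to((.549,.001,.085,-128.8))
```

```text
t 23.75 p [0.5455 0.0016 0.1388] rpy [ 179.8   -0.3 -128.8] F [ 0.8 -0.  -2.2] M [ 0.13 -0.16 -0.03] w 0.0521
dx -0.0018 dy -0.0031 dz 0.0538 turn -0.0000
```

Request:
step_arm --pt "0.045 -0.001 -0.001 0.03 0" --pt "0.045 -0.001 -0.001 0.05 0" --pt "0.045 -0.001 -0.001 0.05 0"

```text
time_s: 24.12
tcp_pos: [0.5488, 0.002, 0.0918]
eef_rot: [180.0, -0.1, -128.8]
contact_force: [-0.1, 0.9, -1.2]
gripper_width: 0.052
```

Run:
```python
from h import *
st();to((.549,.001,.062,-128.8))
d,Ws=cloud("side"); crop(d,"s25.png",310,120,460,240,5)
z=Ws[...,2];p=r.get_state()["tcp_pos"]; rgb=d["image"].astype(int); br=(rgb[...,0]-rgb[...,2]>45)
u=(Ws[...,:2]-p[:2])@(-n)*1000; v=(Ws[...,:2]-p[:2])@t*1000
m=br&(abs(v)<8)&(abs(u)<40)&(z>.06)&(z<.1); print("front facet u",np.median(u[m]),m.sum())
for l in("cup_mouth","table_top","cup_center"): print(l,[(round(q["p"],2),np.round(q["location"],4).tolist()) for q in spotter.tip_of("side",l)])
```

```text
t 24.12 p [0.5488 0.002  0.0918] rpy [ 1.800e+02 -1.000e-01 -1.288e+02] F [-0.1  0.9 -1.2] M [ 0.03 -0.12  0.03] w 0.052
dx 0.0007 dy -0.0008 dz 0.0298 turn 0.0001
front facet u 24.59235935268395 118
cup_mouth [(0.69, [0.2456, -0.2557, 0.0539]), (0.65, [0.5498, 0.0058, 0.0613]), (0.61, [0.3316, -0.2945, 0.0426])]
table_top [(0.87, [0.5523, 0.0006, 0.0338])]
cup_center [(0.94, [0.549, 0.0001, 0.0896]), (0.91, [0.3254, -0.2927, 0.0151]), (0.62, [0.2411, -0.2536, 0.0235])]
```

View pics/s25.png

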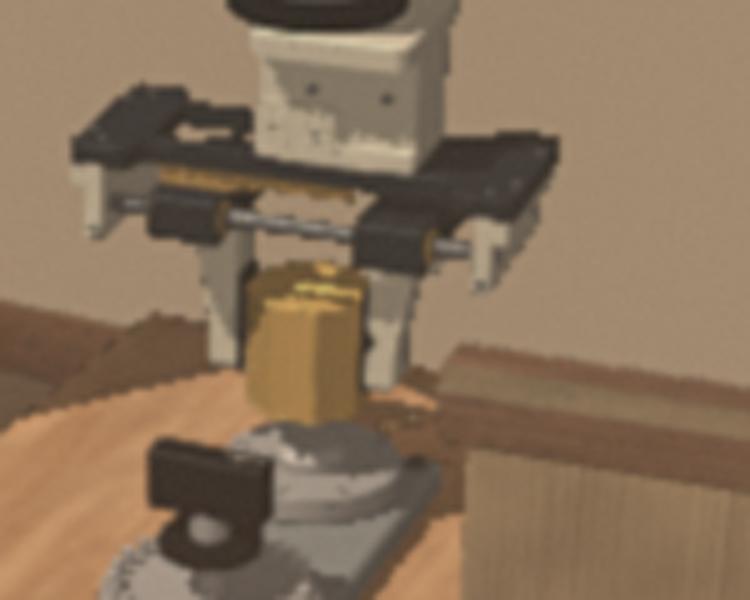

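The cup is directly over the boss. I'll lower slowly.

Request:
step_arm --pt "0.045 0.001 -0.001 0.008 0" --pt "0.045 0.001 -0.001 0.015 0" --pt "0.045 0.001 -0.001 0.021 0" --pt "0.045 0.001 -0.001 0.026 0" --pt "0.045 0.001 -0.001 0.0285 0"

```text
time_s: 24.95
tcp_pos: [0.5491, 0.0008, 0.0629]
eef_rot: [180.0, -0.0, -128.8]
contact_force: [0.0, 0.7, -1.7]
gripper_width: 0.052
```

Run:
```python
from h import *
st()
d=capture("side"); crop(d,"s26.png",310,120,460,240,5)
```

```text
t 24.95 p [0.5491 0.0008 0.0629] rpy [ 180.    -0.  -128.8] F [ 0.   0.7 -1.7] M [ 0.1  -0.1  -0.04] w 0.052
```

View pics/s26.png

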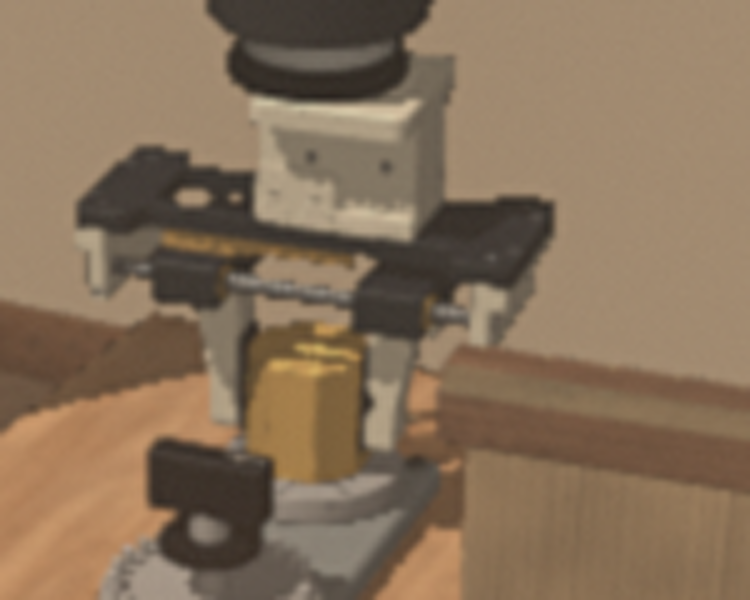

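Request:
step_arm --pt "0.045 0 0 0.001 0" --pt "0.045 0 0 0.002 0" --pt "0.045 0 0 0.002 0"

```text
time_s: 25.38
tcp_pos: [0.5494, 0.0009, 0.0618]
eef_rot: [-180.0, 0.0, -128.8]
contact_force: [-1.9, 0.0, 2.3]
gripper_width: 0.0522
```

Request:
step_arm --pt "0.06 0 0 0 0" --pt "0.0876 0 0 0 0" --pt "0.0876 0 0 0 0" --pt "0.0876 0 0 0 0"

```text
time_s: 25.88
tcp_pos: [0.5493, 0.0008, 0.0614]
eef_rot: [-180.0, 0.0, -128.8]
contact_force: [-0.6, 0.3, -0.1]
gripper_width: 0.0835
```

Run:
```python
from h import *
st()
d,Ws=cloud("side"); crop(d,"s27.png",310,120,460,240,5)
z=Ws[...,2];p=r.get_state()["tcp_pos"]; rgb=d["image"].astype(int); br=(rgb[...,0]-rgb[...,2]>45)
u=(Ws[...,:2]-p[:2])@(-n)*1000; v=(Ws[...,:2]-p[:2])@t*1000
m=br&(abs(v)<8)&(abs(u)<20)&(z>.07)&(z<.1); print("top z",np.median(z[m]),np.percentile(z[m],[10,90]))
```

```text
t 25.88 p [0.5493 0.0008 0.0614] rpy [-180.     0.  -128.8] F [-0.6  0.3 -0.1] M [ 0.12 -0.15  0.02] w 0.0835
top z 0.08211348036479837 [0.08117055 0.08394203]
```

View pics/s27.png

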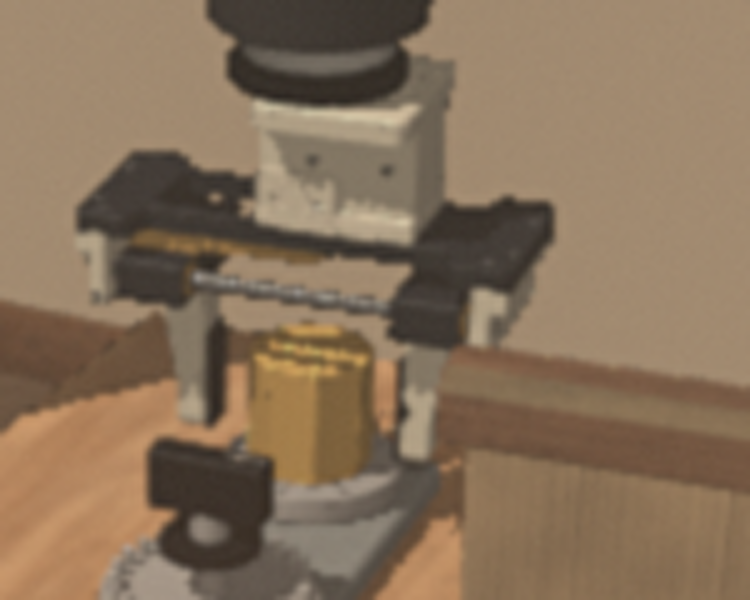

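The cup is seated: its floor sits at z≈0.083 against a nominal 0.084, and the fingers are clear. I'll rise straight up and go to the knob.

Request:
step_arm --pt "0.0876 0 0 -0.03 0" --pt "0.0876 0 0 -0.08 0" --pt "0.0876 0 0 -0.13 0" --pt "0.0876 0 0 -0.18 0" --pt "0.0876 0 0 -0.19 0"

```text
time_s: 26.55
tcp_pos: [0.5508, 0.0011, 0.2554]
eef_rot: [-179.8, 0.3, -128.8]
contact_force: [-0.5, -0.5, -1.1]
gripper_width: 0.0875
```

Run:
```python
from h import *
st();to((.473,-.085,.25,-41.3))
d,W=cloud("side"); crop(d,"s28.png",310,120,460,240,5)
```

```text
t 26.55 p [0.5508 0.0011 0.2554] rpy [-179.8    0.3 -128.8] F [-0.5 -0.5 -1.1] M [ 0.09 -0.1  -0.02] w 0.0875
dx 0.1159 dy 0.0067 dz 0.0054 turn -1.5266
```

View pics/s28.png

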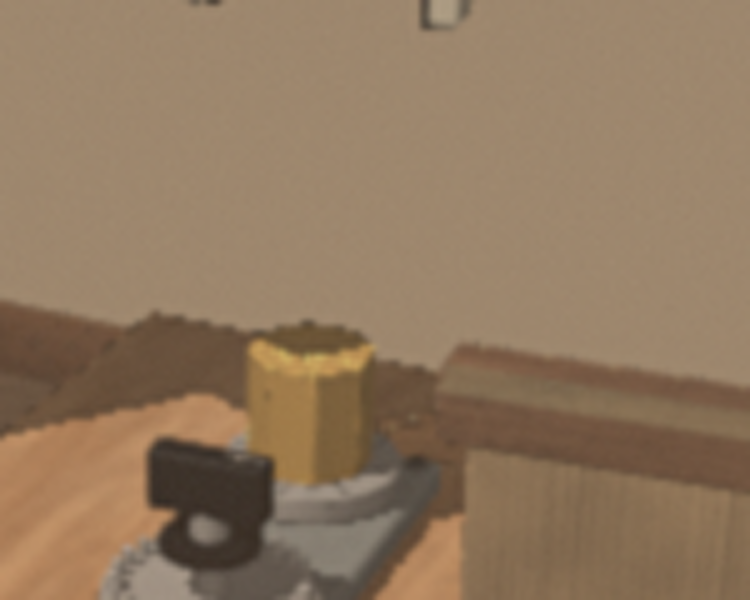

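The cup is standing squarely mouth-down on the table at crop pixel (310,420). I'll move over the knob and turn the tool to suit.

Request:
step_arm --pt "0.0876 0.024 0.001 0 -0.17" --pt "0.0876 0.048 0.003 0 -0.34" --pt "0.0876 0.072 0.004 0 -0.51" --pt "0.0876 0.096 0.006 0 -0.68" --pt "0.0876 0.116 0.007 0 -0.85"

```text
time_s: 27.22
tcp_pos: [0.4697, -0.0858, 0.2498]
eef_rot: [179.9, 0.0, -79.8]
contact_force: [0.5, 0.7, 0.2]
gripper_width: 0.0875
```

Request:
step_arm --pt "0.0876 0 0 0 -0.17" --pt "0.0876 0 0 0 -0.34" --pt "0.0876 0 0 0 -0.51" --pt "0.0876 0 0 0 -0.677" --pt "0.0876 0 0 0 -0.677"

```text
time_s: 27.85
tcp_pos: [0.4705, -0.0852, 0.2501]
eef_rot: [179.9, 0.1, -41.4]
contact_force: [0.4, -0.5, 0.5]
gripper_width: 0.0877
```

Run:
```python
from h import *
st();to((.473,-.085,.13,-41.3))
```

```text
t 27.85 p [ 0.4705 -0.0852  0.2501] rpy [ 1.799e+02  1.000e-01 -4.140e+01] F [ 0.4 -0.5  0.5] M [-0.    0.01 -0.  ] w 0.0877
dx 0.0018 dy -0.0018 dz 0.1201 turn -0.0013
```

Request:
step_arm --pt "0.0876 0.001 -0.001 0.04 0" --pt "0.0876 0.001 -0.001 0.09 0" --pt "0.0876 0.001 -0.001 0.125 0" --pt "0.0876 0.001 -0.001 0.125 0"

```text
time_s: 28.35
tcp_pos: [0.4702, -0.0855, 0.1237]
eef_rot: [179.7, 0.2, -41.5]
contact_force: [0.5, 0.3, 0.4]
gripper_width: 0.0876
```

Run:
```python
from h import *
st();to((.473,-.085,.075,-41.3))
d,W=cloud("side"); crop(d,"s29.png",290,140,440,260,5)
```

```text
t 28.35 p [ 0.4702 -0.0855  0.1237] rpy [179.7   0.2 -41.5] F [0.5 0.3 0.4] M [ 0.01 -0.02 -0.07] w 0.0876
dx 0.0018 dy -0.0022 dz 0.0487 turn -0.0037
```

View pics/s29.png

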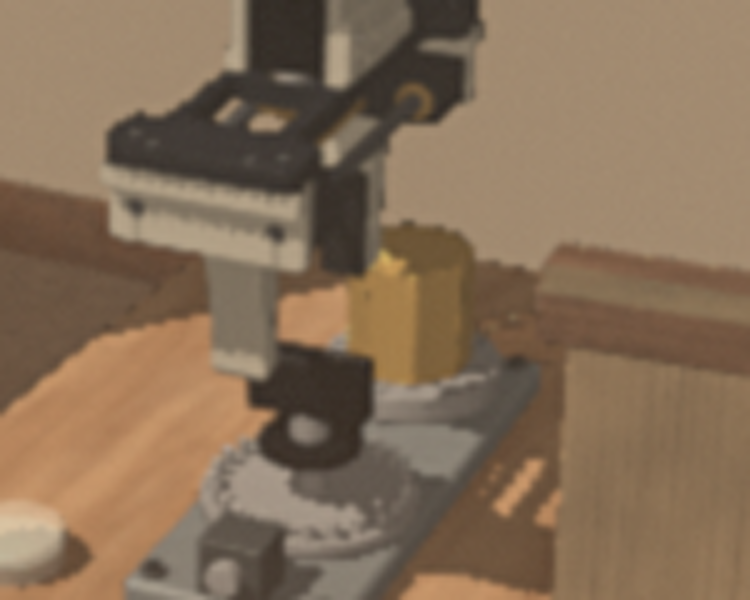

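Request:
step_arm --pt "0.0876 0.002 -0.002 0.02 0" --pt "0.0876 0.002 -0.002 0.04 0" --pt "0.0876 0.002 -0.002 0.048 0" --pt "0.0876 0.002 -0.002 0.048 0"

```text
time_s: 28.9
tcp_pos: [0.4758, -0.0849, 0.0791]
eef_rot: [-180.0, -0.0, -41.3]
contact_force: [0.2, 0.8, -0.1]
gripper_width: 0.0876
```

Run:
```python
from h import *
st();to((.473,-.085,.074,-41.3))
d,W=cloud("side"); crop(d,"s30.png",290,140,440,260,5)
```

```text
t 28.9 p [ 0.4758 -0.0849  0.0791] rpy [-180.    -0.   -41.3] F [ 0.2  0.8 -0.1] M [0.01 0.02 0.02] w 0.0876
dx -0.0020 dy 0.0020 dz 0.0051 turn -0.0004
```

View pics/s30.png

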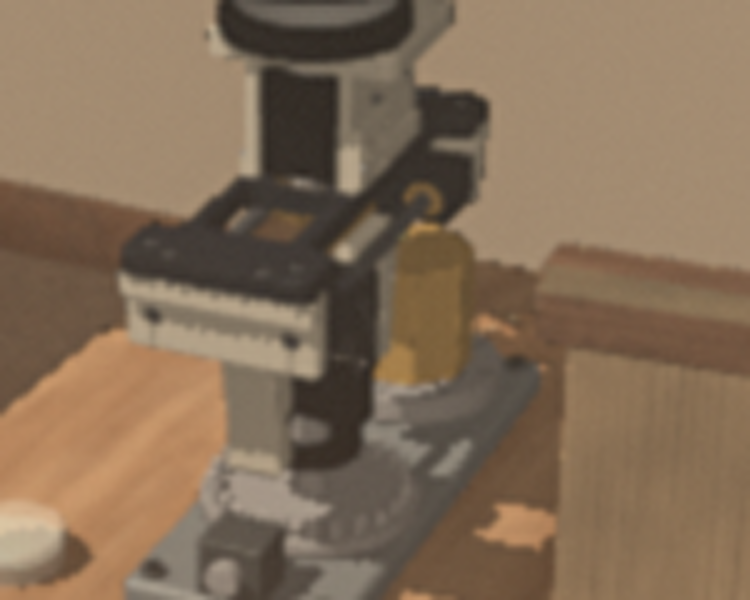

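Request:
step_arm --pt "0.0876 -0.002 0.002 0.004 0" --pt "0.05 -0.002 0.002 0.004 0" --pt "0.03 -0.002 0.002 0.004 0" --pt "0.01 -0.002 0.002 0.004 0" --pt "0.01 -0.002 0.002 0.004 0" --newtons 10

```text
time_s: 29.58
tcp_pos: [0.4726, -0.0851, 0.0744]
eef_rot: [-180.0, -0.0, -41.3]
contact_force: [-0.6, -0.7, -0.2]
gripper_width: 0.0532
```

Request:
step_arm --pt "0.01 0 0 0 0" --pt "0.01 0 0 0 0" --pt "0.01 0 0 0 0"

```text
time_s: 29.95
tcp_pos: [0.4725, -0.0851, 0.0744]
eef_rot: [180.0, 0.0, -41.3]
contact_force: [-1.1, 0.5, -0.0]
gripper_width: 0.0227
```

Run:
```python
from h import *
st()
```

```text
t 29.95 p [ 0.4725 -0.0851  0.0744] rpy [180.    0.  -41.3] F [-1.1  0.5 -0. ] M [-0.01 -0.04  0.  ] w 0.0227
```

Request:
step_arm --pt "0.01 0 0 0 0" --pt "0.01 0 0 0 0" --pt "0.01 0 0 0 0" --newtons 25

```text
time_s: 30.32
tcp_pos: [0.4738, -0.0839, 0.0744]
eef_rot: [-179.8, -0.0, -41.3]
contact_force: [3.2, 7.5, -3.3]
gripper_width: 0.016
```

Run:
```python
from h import *
st()
```

```text
t 30.32 p [ 0.4738 -0.0839  0.0744] rpy [-179.8   -0.   -41.3] F [ 3.2  7.5 -3.3] M [ 2.58 -0.69  0.01] w 0.016
```

Gripped at 16 mm, which is the bar's thickness. I'll take up the 2 mm sideways offset, then start the turn.

Request:
step_arm --pt "0.01 0 -0.001 0 0" --pt "0.01 0 -0.002 0 0" --pt "0.01 0 -0.002 0 0" --newtons 30

```text
time_s: 30.7
tcp_pos: [0.4738, -0.0837, 0.0744]
eef_rot: [180.0, -0.0, -41.3]
contact_force: [1.0, 0.6, -0.4]
gripper_width: 0.0159
```

Request:
step_arm --pt "0.01 0 0 0 0.06" --pt "0.01 0 0 0 0.12" --pt "0.01 0 0 0 0.18" --pt "0.01 0 0 0 0.24" --pt "0.01 0 0 0 0.27"

```text
time_s: 31.32
tcp_pos: [0.4741, -0.0835, 0.0744]
eef_rot: [-180.0, -0.0, -56.8]
contact_force: [2.0, 2.4, -3.6]
gripper_width: 0.0159
```

Run:
```python
from h import *
st()
```

```text
t 31.32 p [ 0.4741 -0.0835  0.0744] rpy [-180.    -0.   -56.8] F [ 2.   2.4 -3.6] M [ 0.65 -0.49  0.17] w 0.0159
```

Request:
step_arm --pt "0.01 0 0 0 0.06" --pt "0.01 0 0 0 0.12" --pt "0.01 0 0 0 0.18" --pt "0.01 0 0 0 0.24" --pt "0.01 0 0 0 0.26"

```text
time_s: 31.95
tcp_pos: [0.4744, -0.0833, 0.0744]
eef_rot: [-179.9, 0.0, -71.7]
contact_force: [3.3, 2.1, -4.5]
gripper_width: 0.0158
```

Request:
step_arm --pt "0.01 0 0 0 0.06" --pt "0.01 0 0 0 0.12" --pt "0.01 0 0 0 0.18" --pt "0.01 0 0 0 0.23" --pt "0.01 0 0 0 0.255"

```text
time_s: 32.58
tcp_pos: [0.4748, -0.0832, 0.0745]
eef_rot: [-179.9, 0.0, -86.3]
contact_force: [4.4, 5.0, -4.7]
gripper_width: 0.0161
```

Request:
step_arm --pt "0.01 0 0 0 0" --pt "0.01 0 0 0 0" --pt "0.01 0 0 0 0"

```text
time_s: 32.95
tcp_pos: [0.4748, -0.0832, 0.0745]
eef_rot: [-179.9, 0.0, -86.2]
contact_force: [5.0, 3.6, -5.1]
gripper_width: 0.0158
```

Run:
```python
from h import *
st()
d,W=cloud("side"); crop(d,"s31.png",280,130,440,258,5)
d,W=cloud("top"); crop(d,"t31.png",190,120,350,248,5)
```

```text
t 32.95 p [ 0.4748 -0.0832  0.0745] rpy [-179.9    0.   -86.2] F [ 5.   3.6 -5.1] M [ 1.39 -1.61 -0.01] w 0.0158
```

View pics/s31.png

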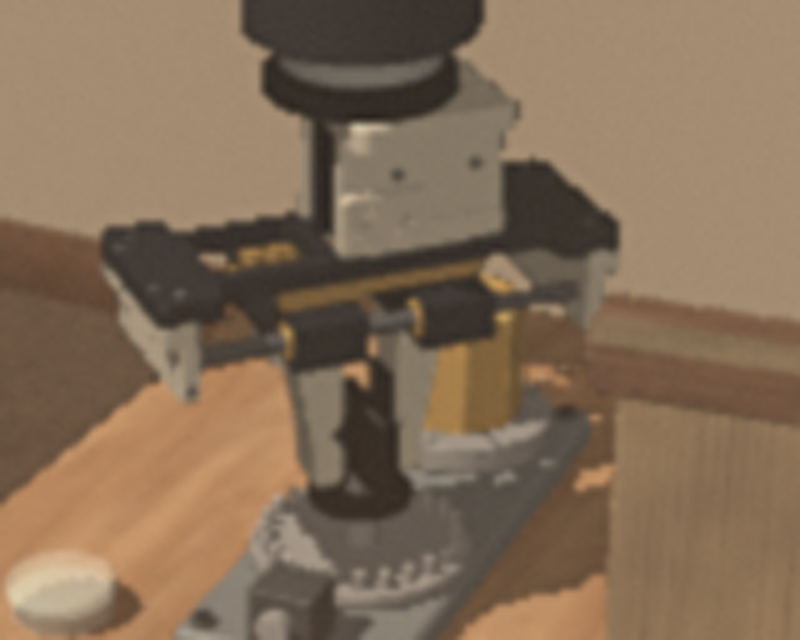

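View pics/t31.png

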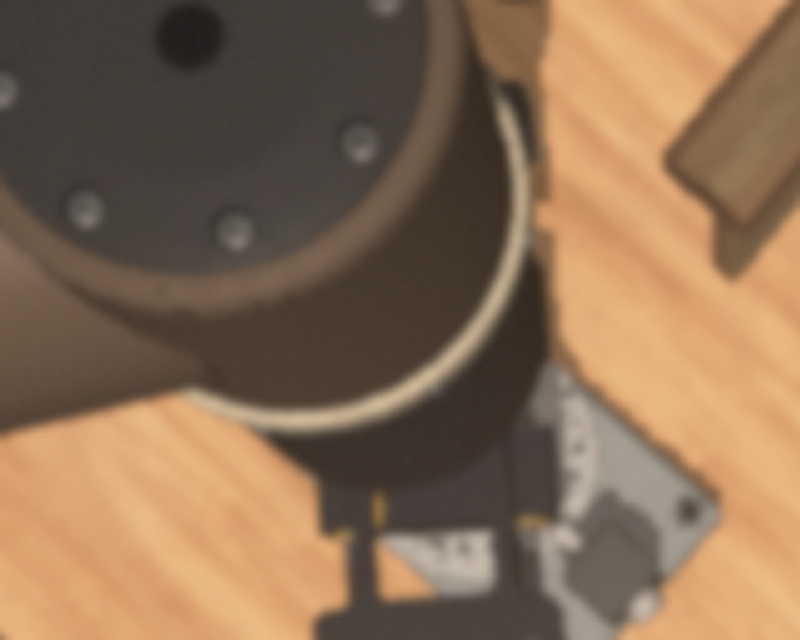

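Run:
```python
from h import *
st()
for i in range(2):
    d,W=cloud("side"); z=W[...,2]; rgb=d["image"].astype(int)
    R=np.linalg.norm(W[...,:2]-[.474,-.084],axis=-1)
    m=(R<.032)&(z>.062)&(z<.091)&(rgb.max(-1)<75)
    q=W[m]; rect=cv2.minAreaRect((q[:,:2]*1000).astype(np.float32)); print(len(q),rect)
    e=np.linalg.eigh(np.cov(q[:,:2].T))[1][:,1]; print("pca deg",np.rad2deg(np.arctan2(e[1],e[0])))
for l in ("knob_grip","cup_center","table_top"): print(l,[(round(a["p"],2),np.round(a["location"],4).tolist()) for a in spotter.tip_of("side",l)])
st()
crop(d,"s32.png",320,180,400,250,9)
```

```text
t 33.05 p [ 0.4748 -0.0832  0.0744] rpy [-179.9    0.   -86.2] F [ 4.6  4.4 -3.8] M [ 1.46 -1.68 -0.04] w 0.0158
184 ((476.82574462890625, -91.98147583007812), (45.70362091064453, 21.205202102661133), 76.72875213623047)
pca deg 83.72335300554853
181 ((476.37823486328125, -92.28350067138672), (46.99653625488281, 21.428457260131836), 78.50846099853516)
pca deg 83.52337925485216
knob_grip [(0.66, [0.4727, -0.0847, 0.0795]), (0.53, [0.5484, 0.0039, 0.0279])]
cup_center [(0.91, [0.3248, -0.2903, 0.0141]), (0.82, [0.5496, 0.0018, 0.0584]), (0.8, [0.243, -0.2546, 0.0246])]
table_top [(0.49, [0.5491, 0.0024, 0.033])]
t 33.3 p [ 0.4748 -0.0832  0.0744] rpy [-179.9    0.   -86.2] F [ 4.8  3.8 -5.7] M [ 1.33 -1.58  0.03] w 0.0162
```

View pics/s32.png

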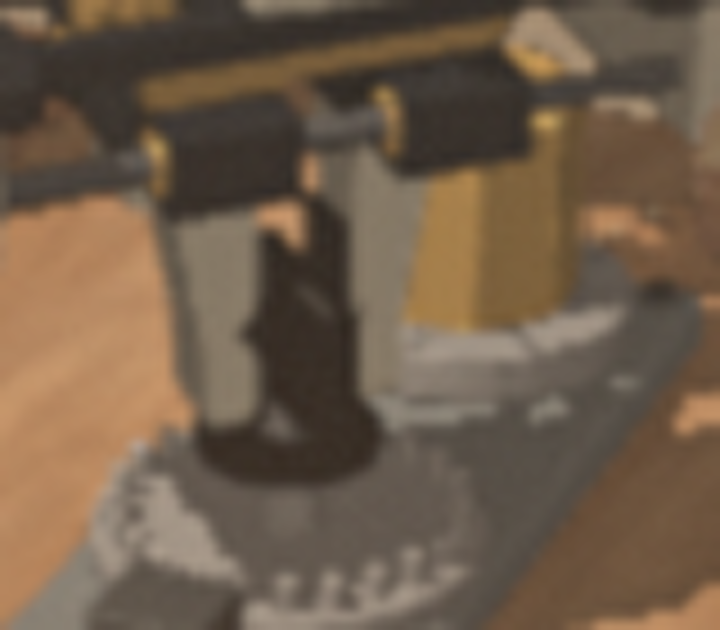

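Run:
```python
from h import *
st(); print(workorder.close_job());
```

```text
t 33.3 p [ 0.4748 -0.0832  0.0744] rpy [-179.9    0.   -86.2] F [ 4.8  3.8 -5.7] M [ 1.33 -1.58  0.03] w 0.0162
the job is handed in; nothing more can be done
None
```

I handed the job in at 33.3 s. The larger brass cup is mouth-down over the boss, and the gripper is still holding the knob at the third click.

**Cup:** The tool cannot tilt, so I turned the cup in two quarter turns by pivoting it in a light grip against the board's rail. I regrasped it on the bench after each quarter turn, then seated it on the table and let go. The last look put its centre at (0.550, 0.002, 0.058), where 0.057 m is the nominal height. When I released it, its upturned floor measured 0.082–0.084 m high, against 0.084 m nominal.

**Knob:** I gripped the bar at 30 N with a 16 mm opening, which matches its thickness, and turned it clockwise from yaw −41.3° to −86.2°. That is 44.9°, or three clicks. The moment about the knob axis is about zero, so it is resting in the click. It never reached the fourth.

**Checks that were weaker or off:**
- **Bar angle:** a camera estimate of the bar's direction read about 84°, against the 94° expected. The view was partly hidden, so I relied on the arm's own yaw and the flush grip.
- **Side load:** about 6 N of sideways force and 5 N of vertical force remain on the knob.
- **Missed contacts:** the first try at the rail missed on both quarter turns because its edge is rounded, and I repeated each one.
- **Wrong-way move:** one carry went the wrong way sideways towards the scriber. I saw no contact, and I corrected it while still above it.
- **Board:** only the cup was meant to touch the rail. The fingers were planned to pass a few millimetres from it, and I saw no contact.

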